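Take down the length-bar check and put the kit away

TASK

The length check is finished, so take its stack down from the top and put each piece away, setting pieces down rather than dropping them. First lay the black length bar with orange ends along the grey cradle and press it fully home until both white sprung catches snap over its orange end ledges; then stand the steel block upright in the square yellow tray and the brass column upright in the round wooden dish (either first); last, lay the blue beam lengthwise on the black mat, inside its white border. Leave the amber bottle and the white jar undisturbed.

Things in the scene. Friction and masses are not known exactly. Their poses are not given: they have to be found in the camera images.
- length_bar: Black bar, orange ends, top of stack, loose, 0.3 kg. Body 30 (x) by 150 (y) by 20 mm (z); orange end ledges 8 mm high reach 85 mm from the middle. Origin: centre of underside, 85 mm above the table at the start; y lengthwise, either way round. Laid in the cradle it rests on the catch slopes, underside 40 mm up; push its middle 15 mm down (5 to 14 N) and the catches snap over the ledges.
- steel_block: Bright steel block with drilled holes, 36 mm (x) by 46 mm (y) by 45 mm high (z), loose, about 0.45 kg. Origin: centre of the underside, z up. Stands on the blue beam, about 55 mm to one side of the beam's middle along its length.
- brass_column: Round brass-coloured column, 42 mm diameter, 45 mm high (z), loose, about 0.45 kg. Origin: centre of the underside, z up. Stands on the blue beam, about 55 mm to the other side of its middle from the steel block.
- base_beam: Blue rectangular-tube beam at the bottom of the stack, standing on the table, loose, about 0.45 kg. 56 mm wide (x), 180 mm long (y), 40 mm high (z). Origin: centre of the underside; y lengthwise, z up.
- cradle: Grey fixed cradle, origin under its centre on the table, y lengthwise, 216x56 mm, foot 8 mm thick. Saddles at 43-73 mm either side of the middle (flared walls 35 mm apart, 52 at 54 mm height); middle open for fingers. White catches slide out along y: slopes from 93 mm off centre, height 54, in to 81 mm, height 36. Home: bar underside 25 mm, top 45 mm above table. Tallest part 54 mm.
- square_tray: Square yellow tray for the steel block, fixed, 74 mm square outside, 66 mm inside, floor 4 mm thick, rim 9 mm above the table. Origin: centre of its underside on the table.
- round_dish: Round light-wood dish for the brass column, fixed, 75 mm outside, 67 mm inside, floor 3 mm thick, rim 9 mm above the table. Origin: centre of its underside on the table.
- beam_mat: Black rectangular mat with a white border, for the blue beam, fixed, 90 mm (x) by 214 mm (y), 3 mm thick; inside the border 84 by 208 mm. Origin: centre of its underside; y lengthwise.
- amber_bottle: Amber glass bottle with a black cap, a bystander, 48 mm diameter, 95 mm high, origin at the centre of its underside. Leave it alone.
- white_jar: White jar with a red lid, a bystander, 46 mm diameter, 50 mm high, origin at the centre of its underside. Leave it alone.

How it is judged:
By the outcome, as a careful person would: the job done as asked, in the order asked, and still so for the second after the job is handed in, with the robot touching nothing.
It also fails if it takes over 115 s, if anything falls off the work surface, if the arm or the gripper's body presses on something with over 40 N, if the wrist force passes 120 N, or if a joint passes its speed limit or range.

ROBOT

A 6-joint arm with a two-finger parallel gripper is mounted at the origin on the work surface. World frame = base frame: x ahead of the robot, y to its left, z up, the work surface at z = 0. Lengths are in m, angles in rad, forces in N, time in s.
With the tool pointing down it reaches from about 0.35 to 0.975 m from the base axis. Payload 4.9 kg.
Tool frame: the origin (TCP) lies on the front face of the gripper's body, between the roots of the fingers; the fingertips stand 73 mm ahead of it and the grasp point (between the pads) lies 54 mm ahead of it; x points along the fingers, y is the direction in which the jaws open and shut, and the axes are right-handed (so a half turn about x gives the same grasp; the last joint's range is limited). The gripper opens to 85 mm and grips with 20 to 120 N. Pads are 22 mm wide; open, the fingers measure 114 mm over their backs; the gripper's body (76 mm by 85 mm) begins 54 mm behind the grasp point. The pads swing forward as they close: fully open they stand 13 mm farther back than shut.
Start: joints at [1.12, 0.053, 1.613, -0, 1.476, -0.119], TCP at [0.204, 0.591, 0.304] pointing down, gripper open.
Joint ranges: [-3.01, 3.01], [-1.01, 2.22], [0.06, 2.58], [-1.02, 4.17], [0.09, 2.62], [-3.14, 3.14]. Speed limits (rad/s): [2.57, 2.57, 3.14, 3.14, 3.14, 3.14].

INTERFACE

Orientations are given as a 3x3 rotation matrix whose columns are the frame's x, y, z axes.
In Python, from workcell import sensors, grab_frame, job, spotter gives the robot as it stands.
- The arm moves only by the tool apply_moves, never from a script. Its argument "series" is a list of rows, each an object with "dp": the shift along the tool's x, y, z in mm, a list of three; "twist": the turn, a rotation vector about the tool's x, y, z in degrees, a list of three; "claw": the closure in counts, from 0 (fully open) to 255 (shut). A call has 1 to 5 rows; each row shifts and turns the commanded pose from where the row before left it, along the tool's axes as they then stand; what a row does not reach is not made up. A row lasts 1/8 s, in which the tool goes at most 62.5 mm and 10.7 degrees, less where a joint would pass 70% of its speed; a pose out of reach is approached as far as the arm can. A call with a gripper value outside its range is refused whole. The fingers move at their own pace and stop on an object; the grip force is fixed at half the most. Time passes only in rows, so rows that do not move let the fingers close. It gives the time, the measured TCP pose, the force and the opening at its end, in the units of the state.
- sensors.read_state(): the state, without advancing time (a new reading comes with each control period).
- grab_frame(name): name is "scene" or "top" or "wrist"; returns a dict with "img" (420x560x3 uint8, blue, green, red), "fovy" (degrees; the focal length in pixels is half the picture's height over the tangent of half this angle, whatever the lens; pixels are square), "cx", "cy" (the principal point, pixels), "D" ([k1, k2, p1, p2, k3] as OpenCV has them; the pictures are not rectified), "R" (3x3) and "t" (3): a world point X has camera coordinates R X + t; the wrist camera has in their place "T_tool_cam" (4x4, takes a point from camera to tool coordinates, whose origin is the TCP and whose axes are the tool frame's). Camera axes: x right, y down, z forward; pixel columns grow to the right and rows downward; lengths in m; the calibration is good to about 2 mm. A picture is of the moment at which its call begins: read the wrist's pose just before it. There is no depth.
- job.finish_job(): hands the job in, once; it reports no verdict.
Trained networks look in the newest picture that a camera, given by its name, has taken for a name from the list of things; names that differ only in an ending like _2 or _b are one class to them, and where a whole thing is asked for, a point or a joint stands for the part that bears it (a point fixed in the world has none). Each returns a list of dicts, best first, with "score" (0 to 1); they miss things now and then, are a little off and sometimes report something else, mostly with a low value. They report only what shows in the picture. A call takes as long as a camera call.
- spotter.silhouettes(camera, query): "mask" (420x560 bool, what is visible of it) and "box" ([left, top, right, bottom] in pixels, round what is visible of it).
- spotter.landmark_of(camera, query): "xy" ([column, row] in pixels: a listed point, or the origin of a listed thing).
The state is a dict: "t": time; "q": joint angles; "qd": joint speeds; "joint_efforts": joint torques, N m; "tcp_pos": TCP position; "tool_rot": TCP orientation; "ft_force": force on the tool from outside, world axes, zero at the start; "wrist_torque": the same for the moment, N m; "opening": finger opening in m.
Only numpy, scipy, OpenCV 4.12 (cv2) and the standard library are available. Lean on these libraries where they do the work, as an engineer would, in place of code of your own. Each camera call takes 0.05 s, during which the arm holds its last target. There are 200 camera calls.

## Working session

There is one attempt and no reset: what is moved stays moved. The work goes in short steps, Python scripts to look and compute and a tool call to move; the robot and the scene stay as the last step left them, time stands still between calls to the robot, and variables do not carry over. Pictures are saved under pics/ and viewed, about 12 in all and at most 16, crops included, and the job is handed in when it is done.

Besides the shell and the picture viewer there is one more tool, called after "Emit:" as name([rows], argument=value, ...), one row to a line, values as JSON. apply_moves: Moves the arm, as the interface text tells. Its arguments: {"type":"object","properties":{"series":{"type":"array"}},"required":["series"]}

```bash
mkdir -p pics; ls
python3 - <<'E'
from workcell import sensors, grab_frame
import cv2
s=sensors.read_state(); print(s)
for n in("scene","top"):
    f=grab_frame(n); cv2.imwrite(f"pics/{n}0.png",f["img"]); print(n,{k:v for k,v in f.items() if k!="img"})
E
```

```text
pics
{'t': 0.0, 'q': array([ 1.11999334e+00,  5.33616725e-02,  1.61432411e+00,  3.03199888e-05,
        1.47597288e+00, -1.18986749e-01]), 'qd': array([-7.99102526e-04, -9.34153429e-05,  6.53346227e-04, -3.99637329e-04,
        1.48534011e-03, -1.61199250e-04]), 'joint_efforts': array([ 9.17788602e-04, -3.93696356e+01, -3.70175171e+01, -2.69451175e-05,
        7.23664052e-03,  8.48979852e-06]), 'tcp_pos': array([0.20337617, 0.59047845, 0.30264188]), 'tool_rot': array([[-9.27306213e-04,  3.25762525e-01,  9.45451171e-01],
       [-1.84646226e-03,  9.45449408e-01, -3.25763728e-01],
       [-9.99997865e-01, -2.04782263e-03, -2.75212904e-04]]), 'ft_force': array([ 0.18329193, -0.52979133, -0.43588938]), 'wrist_torque': array([-0.00072045,  0.06537668, -0.00491744]), 'opening': 0.08558915228154078}
scene {'fovy': 57.74031630665527, 'cx': 279.95715481650524, 'cy': 207.1452527520394, 'D': array([-0.09713317,  0.        ,  0.        ,  0.        ,  0.        ]), 'R': array([[ 0.3832158 ,  0.92358759,  0.0114721 ],
       [ 0.49644607, -0.19548033, -0.84577109],
       [-0.77890112,  0.32980813, -0.53342258]]), 't': array([-0.19330077, -0.17474489,  1.29105496])}
top {'fovy': 55.18400755185478, 'cx': 275.8268743078052, 'cy': 214.25313278494806, 'D': array([0.03973184, 0.        , 0.        , 0.        , 0.        ]), 'R': array([[ 0.02492083, -0.99967948,  0.00445953],
       [-0.99524058, -0.02523007, -0.0941256 ],
       [ 0.09420795, -0.00209262, -0.99555034]]), 't': array([-0.01438691,  0.50698386,  1.01786605])}
```

View pics/scene0.png

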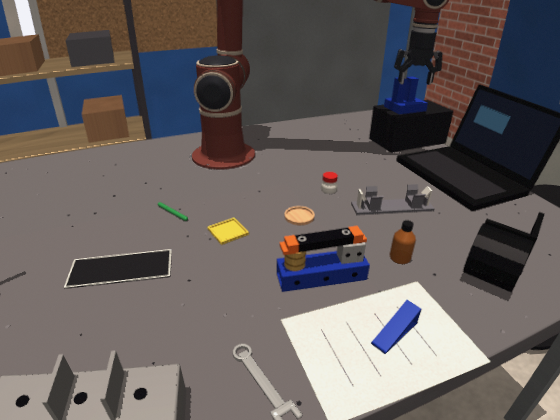

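View pics/top0.png

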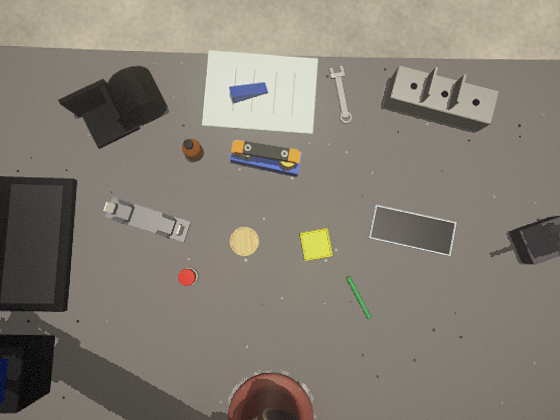

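```bash
cat > h.py <<'E'
import numpy as np, cv2
from scipy.optimize import minimize
from workcell import sensors, grab_frame, spotter
def box(x,y,z0,z1,y0=None):
    y0=-y if y0 is None else y0
    return np.array([[a,b,c] for a in(-x,x) for b in(y0,y) for c in(z0,z1)])
def cyl(r,z0,z1):
    a=np.linspace(0,2*np.pi,24,endpoint=False)
    return np.vstack([np.c_[r*np.cos(a),r*np.sin(a),0*a+z] for z in(z0,z1)])
M=dict(length_bar=[box(.015,.075,0,.02),box(.015,.085,0,.008)],steel_block=[box(.018,.023,0,.045)],brass_column=[cyl(.021,0,.045)],
 base_beam=[box(.028,.09,0,.04)],cradle=[box(.028,.108,0,.008),box(.027,.073,0,.054,.043),box(.027,-.043,0,.054,-.073),box(.009,.104,0,.054,.093),box(.009,-.093,0,.054,-.104)],
 square_tray=[box(.037,.037,0,.009)],round_dish=[cyl(.0375,0,.009)],beam_mat=[box(.045,.107,0,.003)],
 amber_bottle=[cyl(.024,0,.06),cyl(.012,.06,.095)],white_jar=[cyl(.023,0,.05)])
Z0=dict(length_bar=.085,steel_block=.04,brass_column=.04)
class Cam:
    def __init__(s,name):
        st=sensors.read_state() ; s.name=name; f=grab_frame(name); s.img=f["img"]
        if "R" in f: s.R,s.t=f["R"],np.array(f["t"])
        else:
            T=f["T_tool_cam"]; Rw=st["tool_rot"]@T[:3,:3]; p=st["tool_rot"]@T[:3,3]+st["tcp_pos"]
            s.R=Rw.T; s.t=-Rw.T@p
        fl=210/np.tan(np.radians(f["fovy"])/2); s.K=np.array([[fl,0,f["cx"]],[0,fl,f["cy"]],[0,0,1]]); s.D=np.array(f["D"])
    def proj(s,X): return cv2.projectPoints(np.asarray(X,float).reshape(-1,3),cv2.Rodrigues(s.R)[0],s.t,s.K,s.D)[0].reshape(-1,2)
    def back(s,uv,z):
        n=cv2.undistortPoints(np.array(uv,float).reshape(-1,1,2),s.K,s.D).reshape(-1,2)
        d=np.c_[n,np.ones(len(n))]@s.R; C=-s.R.T@s.t
        return C+d*((z-C[2])/d[:,2])[:,None]
    def sil(s,n): 
        r=spotter.silhouettes(s.name,n); return r[0] if r else None
def place(n,p,z):
    c,si=np.cos(p[2]),np.sin(p[2]); R=np.array([[c,-si,0],[si,c,0],[0,0,1]])
    return [m@R.T+[p[0],p[1],z] for m in M[n]]
def render(cam,n,p,z):
    k=np.zeros((420,560),np.uint8)
    for P in place(n,p,z):
        cv2.fillConvexPoly(k,np.round(cv2.convexHull(cam.proj(P).astype(np.float32))*16).astype(np.int32),255,cv2.LINE_AA,4)
    return k/255.
def iou(cam,mask,n,p,z):
    k=render(cam,n,p,z); return np.minimum(k,mask).sum()/np.maximum(np.maximum(k,mask).sum(),1)
def fit(views,n,p0,z=None,ign=None):
    z=Z0.get(n,0) if z is None else z
    f=lambda q:-sum(iou(c,m,n,q,z) for c,m in views)/len(views)
    best=None
    for y in ([p0[2]] if len(p0)>2 else np.radians([0,30,60,90,120,150])):
        q=np.array([*p0[:2],y]); r=minimize(f,q,method="Nelder-Mead",options=dict(initial_simplex=q+np.array([[0,0,0],[.015,0,0],[0,.015,0],[0,0,.2]]),maxfev=150,xatol=2e-4,fatol=1e-4))
        if best is None or r.fun<best.fun: best=r
    return best.x,-best.fun
E
python3 - <<'E'
from h import *
a=Cam("top");b=Cam("scene")
for n in M:
    sa=a.sil(n);sb=b.sil(n)
    if sa is None: print(n,"no top",sb and sb["score"]);continue
    c=np.array(sa["box"]).reshape(2,2).mean(0); p0=a.back(c,Z0.get(n,0)+.02)[0]
    o=[fit([(a,sa["mask"])],n,p0[:2])]
    if sb is not None:o+=[fit([(b,sb["mask"])],n,o[0][0]),fit([(a,sa["mask"]),(b,sb["mask"])],n,o[0][0])]
    print(n,sa["score"],sb and sb["score"],*[(x[:2].round(4),round(np.degrees(x[2]),1),round(v,2)) for x,v in o])
E
```

```text
length_bar 0.79 0.88 (array([0.6541, 0.0271]), np.float64(172.6), np.float64(0.86)) (array([0.6507, 0.0292]), np.float64(173.8), np.float64(0.86)) (array([0.6532, 0.0285]), np.float64(172.0), np.float64(0.85))
steel_block 0.75 0.9 (array([ 0.4525, -0.405 ]), np.float64(64.9), np.float64(0.18)) (array([ 0.4525, -0.405 ]), np.float64(64.9), np.float64(0.0)) (array([ 0.4525, -0.405 ]), np.float64(64.9), np.float64(0.09))
brass_column 0.55 None (array([ 0.6218, -0.0207]), np.float64(18.1), np.float64(0.33))
base_beam 0.73 0.84 (array([0.6416, 0.0288]), np.float64(162.7), np.float64(0.32)) (array([0.6549, 0.0302]), np.float64(169.7), np.float64(0.74)) (array([0.6537, 0.0302]), np.float64(168.1), np.float64(0.53))
cradle 0.77 0.85 (array([0.4872, 0.3349]), np.float64(-16.7), np.float64(0.91)) (array([0.4834, 0.3379]), np.float64(-15.3), np.float64(0.89)) (array([0.4864, 0.3357]), np.float64(-15.8), np.float64(0.89))
square_tray 0.95 0.73 (array([ 0.4332, -0.1064]), np.float64(11.2), np.float64(0.92)) (array([ 0.4292, -0.1078]), np.float64(11.3), np.float64(0.86)) (array([ 0.4328, -0.1075])
[... 164 characters left out ...]
p.float64(0.94)) (array([0.4351, 0.0814]), np.float64(10.9), np.float64(0.92))
beam_mat 0.73 0.55 (array([ 0.4772, -0.3628]), np.float64(169.6), np.float64(0.89)) (array([ 0.4732, -0.3587]), np.float64(167.8), np.float64(0.93)) (array([ 0.4746, -0.3595]), np.float64(169.2), np.float64(0.9))
amber_bottle 0.73 0.9 (array([0.6676, 0.2193]), np.float64(6.5), np.float64(0.86)) (array([0.6649, 0.2248]), np.float64(7.6), np.float64(0.91)) (array([0.6685, 0.221 ]), np.float64(10.1), np.float64(0.88))
white_jar 0.88 0.86 (array([0.3433, 0.2147]), np.float64(5.6), np.float64(0.78)) (array([0.3359, 0.2203]), np.float64(7.3), np.float64(0.76)) (array([0.3412, 0.2178]), np.float64(7.4), np.float64(0.76))
```

```bash
cat >> h.py <<'E'
def plan(p,jaw,n,claw=0):
    """rows from the measured pose to TCP p (m), jaw angle (deg), tool down"""
    st=sensors.read_state(); R=st["tool_rot"]; d=np.array(p)-st["tcp_pos"]
    a0=np.degrees(np.arctan2(R[1,1],R[0,1])); da=(jaw-a0+90)%180-90
    fix=cv2.Rodrigues(R.T@np.array([[0,np.cos(np.radians(a0)),np.sin(np.radians(a0))],[0,np.sin(np.radians(a0)),-np.cos(np.radians(a0))],[-1,0,0]]))[0].ravel()
    print("t",round(st["t"],2),"pos",st["tcp_pos"].round(4),"jaw",round(a0,2),"tilt fix deg",np.degrees(fix).round(2),"F",st["ft_force"].round(1),"open",round(st["opening"],4))
    for i in range(n):
        a=np.radians(a0+da*i/n); c,s=np.cos(a),np.sin(a); D=d/n*1000
        print('{"dp":[%.1f,%.1f,%.1f],"twist":[%.2f,0,0],"claw":%d}'%(-D[2],c*D[0]+s*D[1],s*D[0]-c*D[1],-da/n,claw))
E
python3 -c "
from h import *
plan([.653,.0285,.30],-8,15)"
```

```text
t 1.2 pos [0.2036 0.5909 0.3039] jaw 70.99 tilt fix deg [-0.  0. -0.] F [0.7 0.  0.8] open 0.0857
{"dp":[0.3,-25.7,40.5],"twist":[5.27,0,0],"claw":0}
{"dp":[0.3,-21.9,42.7],"twist":[5.27,0,0],"claw":0}
{"dp":[0.3,-17.8,44.6],"twist":[5.27,0,0],"claw":0}
{"dp":[0.3,-13.7,46.0],"twist":[5.27,0,0],"claw":0}
{"dp":[0.3,-9.4,47.1],"twist":[5.27,0,0],"claw":0}
{"dp":[0.3,-5.0,47.7],"twist":[5.27,0,0],"claw":0}
{"dp":[0.3,-0.6,48.0],"twist":[5.27,0,0],"claw":0}
{"dp":[0.3,3.8,47.8],"twist":[5.27,0,0],"claw":0}
{"dp":[0.3,8.1,47.3],"twist":[5.27,0,0],"claw":0}
{"dp":[0.3,12.4,46.4],"twist":[5.27,0,0],"claw":0}
{"dp":[0.3,16.6,45.0],"twist":[5.27,0,0],"claw":0}
{"dp":[0.3,20.7,43.3],"twist":[5.27,0,0],"claw":0}
{"dp":[0.3,24.6,41.2],"twist":[5.27,0,0],"claw":0}
{"dp":[0.3,28.3,38.8],"twist":[5.27,0,0],"claw":0}
{"dp":[0.3,31.7,36.0],"twist":[5.27,0,0],"claw":0}
```

Emit:
apply_moves([
  {"dp": [0,-26,40],"twist": [5.3,0,0],"claw": 0},
  {"dp": [0,-22,43],"twist": [5.3,0,0],"claw": 0},
  {"dp": [0,-18,45],"twist": [5.3,0,0],"claw": 0},
  {"dp": [0,-14,46],"twist": [5.3,0,0],"claw": 0},
  {"dp": [0,-9,47],"twist": [5.3,0,0],"claw": 0},
])

```text
t: 1.82
tcp_pos: [0.3538, 0.4014, 0.3041]
tool_rot: [[0.001, 0.715, 0.699], [0.0, 0.699, -0.715], [-1.0, 0.001, 0.0]]
ft_force: [1.1, 0.0, -0.2]
opening: 0.0854
```

Emit:
apply_moves([
  {"dp": [0,-5,48],"twist": [5.3,0,0],"claw": 0},
  {"dp": [0,-1,48],"twist": [5.3,0,0],"claw": 0},
  {"dp": [0,0,0],"twist": [0,0,0],"claw": 0},
])

```text
t: 2.2
tcp_pos: [0.4143, 0.325, 0.3041]
tool_rot: [[0.001, 0.833, 0.554], [-0.0, 0.554, -0.833], [-1.0, 0.0, 0.0]]
ft_force: [-0.2, 0.1, -0.7]
opening: 0.0853
```

```bash
python3 -c "
from h import *
w=Cam('wrist'); cv2.imwrite('pics/w1.png',w.img); print((-w.R.T@w.t).round(3), w.R.round(2).tolist())
s=w.sil('cradle')
if s: print(s['score'],s['box'],fit([(w,s['mask'])],'cradle',[.4864,.3357,-.276]))
plan([.653,.0285,.30],-8,8)"
```

```text
[0.371 0.389 0.374] [[0.83, 0.55, 0.0], [0.53, -0.79, 0.3], [0.17, -0.25, -0.95]]
0.59 [252.0, 139.6, 408.0, 270.9] (array([ 0.48805414,  0.33244367, -0.2873162 ]), np.float64(0.9296712633473191))
t 2.3 pos [0.4128 0.3269 0.304 ] jaw 33.86 tilt fix deg [ 0.   -0.03 -0.  ] F [-1.   0.4 -0.4] open 0.0855
{"dp":[0.5,4.1,47.7],"twist":[5.23,0,0],"claw":0}
{"dp":[0.5,8.5,47.1],"twist":[5.23,0,0],"claw":0}
{"dp":[0.5,12.7,46.2],"twist":[5.23,0,0],"claw":0}
{"dp":[0.5,16.9,44.8],"twist":[5.23,0,0],"claw":0}
{"dp":[0.5,20.9,43.1],"twist":[5.23,0,0],"claw":0}
{"dp":[0.5,24.8,41.0],"twist":[5.23,0,0],"claw":0}
{"dp":[0.5,28.4,38.6],"twist":[5.23,0,0],"claw":0}
{"dp":[0.5,31.8,35.8],"twist":[5.23,0,0],"claw":0}
```

View pics/w1.png

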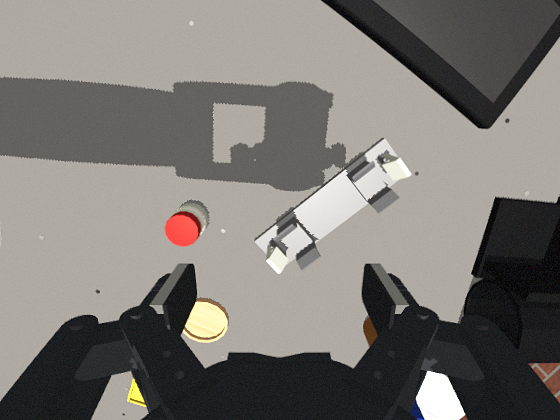

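```bash
python3 -c "
from h import *
plan([.640,-.05,.29],-8,9)"
```

```text
t 2.3 pos [0.4128 0.3269 0.304 ] jaw 33.86 tilt fix deg [ 0.   -0.03 -0.  ] F [-1.   0.4 -0.4] open 0.0855
{"dp":[1.6,-2.4,48.8],"twist":[4.65,0,0],"claw":0}
{"dp":[1.6,1.6,48.9],"twist":[4.65,0,0],"claw":0}
{"dp":[1.6,5.6,48.6],"twist":[4.65,0,0],"claw":0}
{"dp":[1.6,9.5,48.0],"twist":[4.65,0,0],"claw":0}
{"dp":[1.6,13.3,47.0],"twist":[4.65,0,0],"claw":0}
{"dp":[1.6,17.1,45.8],"twist":[4.65,0,0],"claw":0}
{"dp":[1.6,20.8,44.3],"twist":[4.65,0,0],"claw":0}
{"dp":[1.6,24.3,42.4],"twist":[4.65,0,0],"claw":0}
{"dp":[1.6,27.6,40.3],"twist":[4.65,0,0],"claw":0}
```

Emit:
apply_moves([
  {"dp": [1.5,-2.5,49],"twist": [4.65,0,0],"claw": 0},
  {"dp": [1.5,1.5,49],"twist": [4.65,0,0],"claw": 0},
  {"dp": [1.5,5.5,48.5],"twist": [4.65,0,0],"claw": 0},
  {"dp": [1.5,9.5,48],"twist": [4.65,0,0],"claw": 0},
  {"dp": [1.5,13.5,47],"twist": [4.65,0,0],"claw": 0},
])

```text
t: 2.92
tcp_pos: [0.5394, 0.1177, 0.2965]
tool_rot: [[0.0, 0.983, 0.185], [0.001, 0.185, -0.983], [-1.0, 0.0, -0.0]]
ft_force: [0.2, 0.3, 0.5]
opening: 0.0857
```

Emit:
apply_moves([
  {"dp": [1.5,17,46],"twist": [4.65,0,0],"claw": 0},
  {"dp": [1.5,21,44.5],"twist": [4.65,0,0],"claw": 0},
  {"dp": [1.5,24.5,42.5],"twist": [4.65,0,0],"claw": 0},
  {"dp": [1.5,27.5,40],"twist": [4.65,0,0],"claw": 0},
  {"dp": [0,0,0],"twist": [0,0,0],"claw": 0},
])

```text
t: 3.55
tcp_pos: [0.6415, -0.051, 0.2897]
tool_rot: [[-0.001, 0.99, -0.14], [0.0, -0.14, -0.99], [-1.0, -0.001, 0.0]]
ft_force: [-0.6, 0.4, 0.3]
opening: 0.0854
```

```bash
python3 -c "
from h import *
w=Cam('wrist'); cv2.imwrite('pics/w2.png',w.img)
s=w.sil('length_bar'); print(s['score'],s['box'],fit([(w,s['mask'])],'length_bar',[.653,.0285,-.14]))
for n in('steel_block','brass_column','base_beam'):
  s=w.sil(n)
  if s: print(n,s['score'],s['box'])
plan([.653,.0285,.20],-8,4)"
```

```text
0.83 [266.4, 11.1, 307.2, 213.3] (array([ 0.65515258,  0.02628859, -0.14661349]), np.float64(0.9633997637063978))
steel_block 0.8 [302.6, 23.4, 309.4, 66.4]
brass_column 0.64 [254.9, 158.5, 267.6, 194.3]
base_beam 0.8 [254.8, 22.5, 315.5, 202.8]
t 3.8 pos [ 0.6401 -0.0483  0.2905] jaw -7.81 tilt fix deg [-0.   -0.02  0.01] F [ 0.4 -1.   0.4] open 0.0858
{"dp":[22.6,0.6,-19.5],"twist":[0.05,0,0],"claw":0}
{"dp":[22.6,0.6,-19.5],"twist":[0.05,0,0],"claw":0}
{"dp":[22.6,0.6,-19.5],"twist":[0.05,0,0],"claw":0}
{"dp":[22.6,0.5,-19.5],"twist":[0.05,0,0],"claw":0}
```

View pics/w2.png

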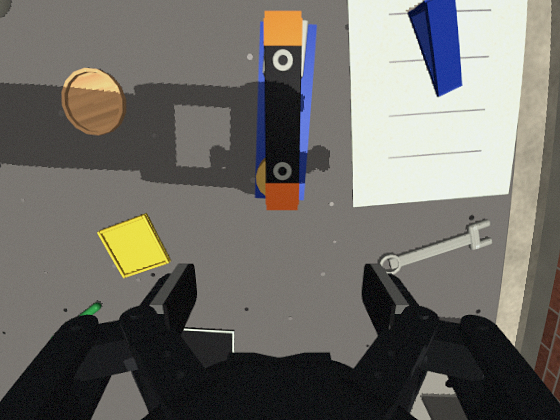

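Emit:
apply_moves([
  {"dp": [20,1,-26],"twist": [0.1,0,0],"claw": 0},
  {"dp": [20,1,-26],"twist": [0.2,0,0],"claw": 0},
  {"dp": [20,1,-26],"twist": [0.2,0,0],"claw": 0},
  {"dp": [10,0,0],"twist": [0,0,0],"claw": 0},
  {"dp": [0,0,0],"twist": [0,0,0],"claw": 0},
])

```text
t: 4.42
tcp_pos: [0.6537, 0.0271, 0.2196]
tool_rot: [[-0.002, 0.989, -0.146], [-0.0, -0.146, -0.989], [-1.0, -0.002, 0.0]]
ft_force: [-0.0, 0.2, 0.2]
opening: 0.0858
```

```bash
cat >> h.py <<'E'
_rs=sensors.read_state
E
python3 -c "
from h import *
plan([.6545,.027,.149],-8.3,3)
w=Cam('top');plan([.6545,.027,.149],-8.3,1)"
```

```text
t 4.42 pos [0.6537 0.0271 0.2196] jaw -8.39 tilt fix deg [0.   0.03 0.09] F [-0.   0.2  0.2] open 0.0858
{"dp":[23.5,0.3,0.0],"twist":[-0.03,0,0],"claw":0}
{"dp":[23.5,0.3,0.0],"twist":[-0.03,0,0],"claw":0}
{"dp":[23.5,0.3,0.0],"twist":[-0.03,0,0],"claw":0}
t 4.47 pos [0.6542 0.0266 0.2207] jaw -8.44 tilt fix deg [-0.    0.02 -0.01] F [ 0.3 -0.5  0.6] open 0.0855
{"dp":[71.7,0.2,-0.4],"twist":[-0.14,0,0],"claw":0}
```

Emit:
apply_moves([
  {"dp": [25,0,0],"twist": [0,0,0],"claw": 0},
  {"dp": [25,0,0],"twist": [0,0,0],"claw": 0},
  {"dp": [21,0,0],"twist": [0,0,0],"claw": 0},
  {"dp": [0,0,0],"twist": [0,0,0],"claw": 80},
  {"dp": [0,0,0],"twist": [0,0,0],"claw": 110},
])

```text
t: 5.1
tcp_pos: [0.6551, 0.0264, 0.1506]
tool_rot: [[0.002, 0.989, -0.147], [-0.0, -0.147, -0.989], [-1.0, 0.002, -0.0]]
ft_force: [0.4, -0.0, 0.4]
opening: 0.0517
```

Emit:
apply_moves([
  {"dp": [0,0,0],"twist": [0,0,0],"claw": 140},
  {"dp": [0,0,0],"twist": [0,0,0],"claw": 255},
  {"dp": [0,0,0],"twist": [0,0,0],"claw": 255},
  {"dp": [0,0,0],"twist": [0,0,0],"claw": 255},
])

```text
t: 5.6
tcp_pos: [0.6553, 0.0267, 0.151]
tool_rot: [[0.003, 0.989, -0.147], [-0.0, -0.147, -0.989], [-1.0, 0.003, -0.0]]
ft_force: [1.1, 0.0, 5.5]
opening: 0.0294
```

Emit:
apply_moves([
  {"dp": [-10,0,0],"twist": [0,0,0],"claw": 255},
  {"dp": [-20,0,0],"twist": [0,0,0],"claw": 255},
  {"dp": [-40,0,0],"twist": [0,0,0],"claw": 255},
  {"dp": [-40,0,0],"twist": [0,0,0],"claw": 255},
  {"dp": [0,0,0],"twist": [0,0,0],"claw": 255},
])

```text
t: 6.22
tcp_pos: [0.6563, 0.0266, 0.2651]
tool_rot: [[0.009, 0.989, -0.147], [-0.001, -0.147, -0.989], [-1.0, 0.009, -0.001]]
ft_force: [1.3, -0.3, -3.5]
opening: 0.0289
```

Run:
```python
from h import *
plan([.475,.290,.26],-16.3,8,255)
w=Cam('wrist'); cv2.imwrite('pics/w3.png',w.img)
a=Cam("top");b=Cam("scene")
for n in('steel_block','brass_column','base_beam','length_bar'):
    for c in (a,b):
        s=c.sil(n)
        if s is None: print(n,c.name,None);continue
        m=np.array(s["box"]).reshape(2,2).mean(0)
        p0=[.654,.028] if n!='length_bar' else [.655,.027,-.145]
        if n=='steel_block':p0=[.662,.083]
        if n=='brass_column':p0=[.646,-.028]
        r=fit([(c,s["mask"])],n,[*p0[:2],-.15],z=.191 if n=='length_bar' else None)
        print(n,c.name,s["score"],np.round(s["box"]),r[0].round(4),round(r[1],2))
cv2.imwrite("pics/c3.png",np.hstack([cv2.resize(a.img[110:210,190:340],(400,266)),cv2.resize(b.img[210:310,240:390],(400,266))]))
```

```text
t 6.22 pos [0.6563 0.0266 0.2651] jaw -8.45 tilt fix deg [ 0.   -0.04 -0.53] F [ 1.3 -0.3 -3.5] open 0.0289
{"dp":[0.6,-27.3,-29.2],"twist":[0.98,0,0],"claw":255}
{"dp":[0.6,-27.8,-28.8],"twist":[0.98,0,0],"claw":255}
{"dp":[0.6,-28.2,-28.3],"twist":[0.98,0,0],"claw":255}
{"dp":[0.6,-28.7,-27.8],"twist":[0.98,0,0],"claw":255}
{"dp":[0.6,-29.2,-27.3],"twist":[0.98,0,0],"claw":255}
{"dp":[0.6,-29.7,-26.8],"twist":[0.98,0,0],"claw":255}
{"dp":[0.6,-30.1,-26.3],"twist":[0.98,0,0],"claw":255}
{"dp":[0.6,-30.6,-25.8],"twist":[0.98,0,0],"claw":255}
steel_block top 0.29 [106. 198. 190. 241.] [ 0.662  0.083 -0.15 ] 0.0
steel_block scene 0.83 [338. 232. 366. 264.] [ 0.6622  0.0888 -0.2992] 0.9
brass_column top 0.44 [295. 158. 297. 166.] [ 0.6336 -0.0368 -0.0958] 0.13
brass_column scene 0.82 [285. 240. 304. 272.] [ 0.6361 -0.0247 -0.0493] 0.83
base_beam top 0.56 [294. 153. 304. 172.] [ 0.6679  0.0205 -0.365 ] 0.05
base_beam scene 0.63 [273. 254. 367. 292.] [ 0.6532  0.0305 -0.1946] 0.73
length_bar top 0.95 [231. 127. 302. 151.] [ 0.6558  0.0252 -0.1499] 0.43
length_bar scene 0.79 [279. 180. 373. 205.] [ 0.6467  0.0313 -0.1495] 0.77
```

View pics/c3.png

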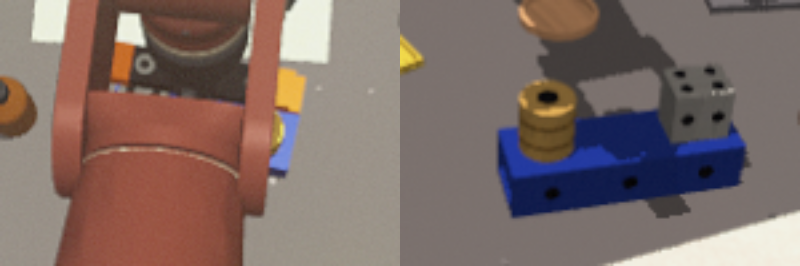

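Emit:
apply_moves([
  {"dp": [0,-27,-29],"twist": [1,0,0],"claw": 255},
  {"dp": [0,-28,-29],"twist": [1,0,0],"claw": 255},
  {"dp": [1,-28,-28],"twist": [1,0,0],"claw": 255},
  {"dp": [1,-29,-28],"twist": [1,0,0],"claw": 255},
  {"dp": [1,-29,-27],"twist": [1,0,0],"claw": 255},
])

```text
t: 7.4
tcp_pos: [0.5405, 0.192, 0.2565]
tool_rot: [[0.0, 0.972, -0.233], [0.0, -0.233, -0.972], [-1.0, 0.0, -0.0]]
ft_force: [0.2, 0.6, -3.1]
opening: 0.0291
```

Emit:
apply_moves([
  {"dp": [1,-30,-27],"twist": [1,0,0],"claw": 255},
  {"dp": [1,-30,-26],"twist": [1,0,-0.25],"claw": 255},
  {"dp": [1,-15,-13],"twist": [1,0,-0.25],"claw": 255},
  {"dp": [0,0,0],"twist": [0,0,0],"claw": 255},
])

```text
t: 7.9
tcp_pos: [0.4841, 0.2744, 0.2535]
tool_rot: [[-0.008, 0.96, -0.281], [0.002, -0.281, -0.96], [-1.0, -0.009, 0.0]]
ft_force: [-0.2, 0.2, -3.0]
opening: 0.0287
```

Run:
```python
from h import *
w=Cam('wrist'); cv2.imwrite('pics/w4.png',w.img)
s=w.sil('cradle')
if s: print(s['score'],s['box'],fit([(w,s['mask'])],'cradle',[.4875,.334,-.285]))
s=w.sil('length_bar'); print(s['box'])
st=sensors.read_state(); p=st["tcp_pos"]-[0,0,.064]
q=fit([(w,s['mask'])],'length_bar',[p[0],p[1],-.285],z=p[2]); print(p,q)
plan([.4875,.334,.20],-16.3,3,255)
```

```text
0.9 [233.5, 22.1, 301.1, 213.6] (array([ 0.48716807,  0.3343389 , -0.3072443 ]), np.float64(0.3669992698953517))
[239.0, 102.1, 320.4, 360.6]
[0.48529356 0.27298163 0.18958426] (array([ 0.48364373,  0.27381595, -0.27902133]), np.float64(0.8058129272904828))
t 8.05 pos [0.4853 0.273  0.2536] jaw -16.48 tilt fix deg [0.   0.02 0.47] F [ 0.6 -0.4 -3.5] open 0.0291
{"dp":[17.9,-5.1,-19.7],"twist":[-0.06,0,0],"claw":255}
{"dp":[17.9,-5.0,-19.7],"twist":[-0.06,0,0],"claw":255}
{"dp":[17.9,-5.0,-19.7],"twist":[-0.06,0,0],"claw":255}
```

View pics/w4.png

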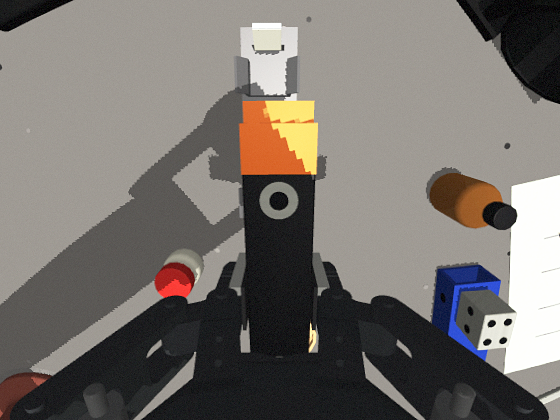

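Run:
```python
from h import *
w=Cam('wrist')
print('foot ends',w.back([[241,27],[298,27]],.008).round(4))
for p in ([.4875,.334,-.285],[.4881,.3324,-.2873]):
    print(w.proj(place('cradle',p,0)[0]).round(0)[[3,7]], place('cradle',p,0)[0][[3,7]].round(4))
```

```text
foot ends [[0.495  0.4425 0.008 ]
 [0.5481 0.4264 0.008 ]]
[[236.  25.]
 [294.  24.]] [[0.491  0.4455 0.008 ]
 [0.5447 0.4298 0.008 ]]
[[238.  27.]
 [295.  26.]] [[0.4919 0.4439 0.008 ]
 [0.5456 0.428  0.008 ]]
```

Emit:
apply_moves([
  {"dp": [18,-5,-20],"twist": [0,0,0.25],"claw": 255},
  {"dp": [18,-5,-20],"twist": [0,0,0.25],"claw": 255},
  {"dp": [17,-5,-19],"twist": [0,0,0],"claw": 255},
  {"dp": [0,0,0],"twist": [0,0,0],"claw": 255},
  {"dp": [0,0,0],"twist": [0,0,0],"claw": 255},
])

```text
t: 8.72
tcp_pos: [0.4876, 0.3337, 0.201]
tool_rot: [[0.001, 0.959, -0.284], [-0.0, -0.284, -0.959], [-1.0, 0.001, 0.0]]
ft_force: [0.5, -0.4, -2.6]
opening: 0.0292
```

Run:
```python
from h import *
plan([.4875,.333,.12],-16.3,3,255)
a=Cam('top');b=Cam('scene')
plan([.4875,.333,.12],-16.3,1,255)
cv2.imwrite("pics/c5.png",np.hstack([cv2.resize(a.img[180:260,90:210],(400,266)),cv2.resize(b.img[130:230,330:460],(400,307))[:266]]))
```

```text
t 8.72 pos [0.4876 0.3337 0.201 ] jaw -16.5 tilt fix deg [-0.    0.01 -0.04] F [ 0.5 -0.4 -2.6] open 0.0292
{"dp":[27.0,0.0,0.2],"twist":[-0.07,0,0],"claw":255}
{"dp":[27.0,0.0,0.2],"twist":[-0.07,0,0],"claw":255}
{"dp":[27.0,0.0,0.2],"twist":[-0.07,0,0],"claw":255}
t 8.82 pos [0.4877 0.3338 0.2016] jaw -16.52 tilt fix deg [ 0.   -0.05 -0.08] F [ 0.4 -1.  -2.3] open 0.0289
{"dp":[81.6,-0.0,0.8],"twist":[-0.22,0,0],"claw":255}
```

View pics/c5.png

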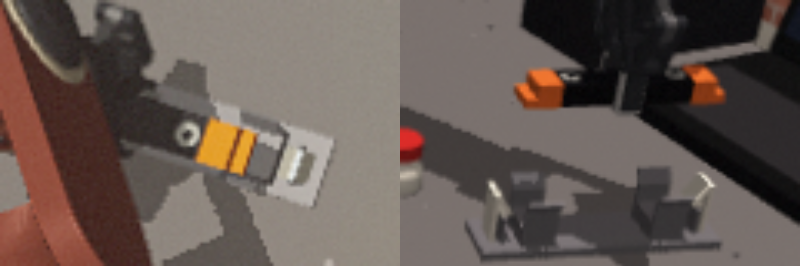

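Emit:
apply_moves([
  {"dp": [25,1.5,1],"twist": [0,0,0],"claw": 255},
  {"dp": [25,0,0],"twist": [0,0,0],"claw": 255},
  {"dp": [25,0,0],"twist": [0,0,0],"claw": 255},
  {"dp": [12,0,0],"twist": [0,0,0],"claw": 255},
  {"dp": [0,0,0],"twist": [0,0,0],"claw": 255},
])

```text
t: 9.45
tcp_pos: [0.488, 0.3325, 0.1132]
tool_rot: [[-0.001, 0.959, -0.284], [-0.001, -0.284, -0.959], [-1.0, -0.001, 0.001]]
ft_force: [0.7, 0.7, -3.3]
opening: 0.029
```

Run:
```python
from h import *
plan([.4885,.332,.1057],-16.3,1,255)
a=Cam('top');b=Cam('scene')
cv2.imwrite("pics/c6.png",np.hstack([cv2.resize(a.img[180:260,90:210],(400,266)),cv2.resize(b.img[130:230,330:460],(400,307))[:266]]))
```

```text
t 9.45 pos [0.488  0.3325 0.1132] jaw -16.49 tilt fix deg [0.   0.05 0.04] F [ 0.7  0.7 -3.3] open 0.029
{"dp":[7.5,0.6,0.3],"twist":[-0.19,0,0],"claw":255}
```

View pics/c6.png

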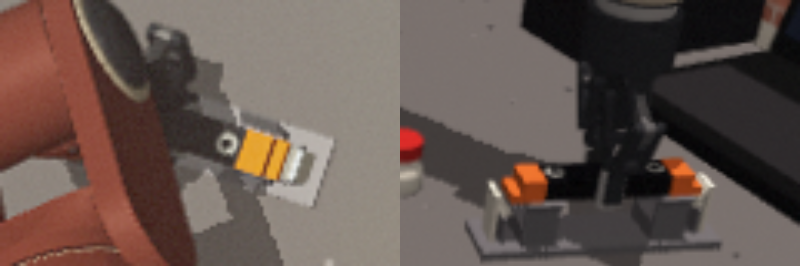

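Emit:
apply_moves([
  {"dp": [4,0,0],"twist": [0,0,0],"claw": 255},
  {"dp": [3,0,0],"twist": [0,0,0],"claw": 255},
  {"dp": [2,0,0],"twist": [0,0,0],"claw": 255},
  {"dp": [2,0,0],"twist": [0,0,0],"claw": 255},
])

```text
t: 10.05
tcp_pos: [0.4893, 0.3335, 0.1042]
tool_rot: [[0.003, 0.959, -0.283], [0.001, -0.283, -0.959], [-1.0, 0.002, -0.002]]
ft_force: [-0.5, -0.5, 5.5]
opening: 0.0289
```

Emit:
apply_moves([
  {"dp": [2,0,0],"twist": [0,0,0],"claw": 255},
  {"dp": [2,0,0],"twist": [0,0,0],"claw": 255},
  {"dp": [2,0,0],"twist": [0,0,0],"claw": 255},
])

```text
t: 10.42
tcp_pos: [0.4879, 0.3328, 0.096]
tool_rot: [[-0.001, 0.959, -0.283], [-0.0, -0.283, -0.959], [-1.0, -0.0, 0.001]]
ft_force: [0.1, -0.0, -0.5]
opening: 0.029
```

Emit:
apply_moves([
  {"dp": [2,0,0],"twist": [0,0,0],"claw": 255},
  {"dp": [1.5,0,0],"twist": [0,0,0],"claw": 255},
  {"dp": [0,0,0],"twist": [0,0,0],"claw": 255},
])

```text
t: 10.8
tcp_pos: [0.4873, 0.3326, 0.0919]
tool_rot: [[-0.002, 0.959, -0.283], [-0.001, -0.283, -0.959], [-1.0, -0.002, 0.002]]
ft_force: [0.4, 0.6, -4.0]
opening: 0.0291
```

Emit:
apply_moves([
  {"dp": [1,0,0],"twist": [0,0,0],"claw": 255},
  {"dp": [1,0,0],"twist": [0,0,0],"claw": 255},
  {"dp": [0,0,0],"twist": [0,0,0],"claw": 255},
])

```text
t: 11.18
tcp_pos: [0.4882, 0.3329, 0.0911]
tool_rot: [[0.0, 0.959, -0.283], [-0.0, -0.283, -0.959], [-1.0, 0.0, 0.0]]
ft_force: [-0.0, 0.3, -3.2]
opening: 0.0292
```

Emit:
apply_moves([
  {"dp": [1,0,0],"twist": [0,0,0],"claw": 255},
  {"dp": [1,0,0],"twist": [0,0,0],"claw": 255},
  {"dp": [0,0,0],"twist": [0,0,0],"claw": 255},
])

```text
t: 11.55
tcp_pos: [0.4891, 0.3334, 0.091]
tool_rot: [[0.002, 0.959, -0.283], [0.001, -0.283, -0.959], [-1.0, 0.001, -0.001]]
ft_force: [-1.5, -1.7, 6.4]
opening: 0.0294
```

Run:
```python
from h import *
plan([.4885,.332,.09],-16.3,1,255)
b=Cam('scene')
cv2.imwrite("pics/c7.png",cv2.resize(b.img[150:230,340:450],(770,560),interpolation=cv2.INTER_CUBIC))
```

```text
t 11.55 pos [0.4891 0.3334 0.091 ] jaw -16.46 tilt fix deg [ 0.   -0.06 -0.08] F [-1.5 -1.7  6.4] open 0.0294
{"dp":[1.0,-0.1,1.5],"twist":[-0.16,0,0],"claw":255}
```

View pics/c7.png

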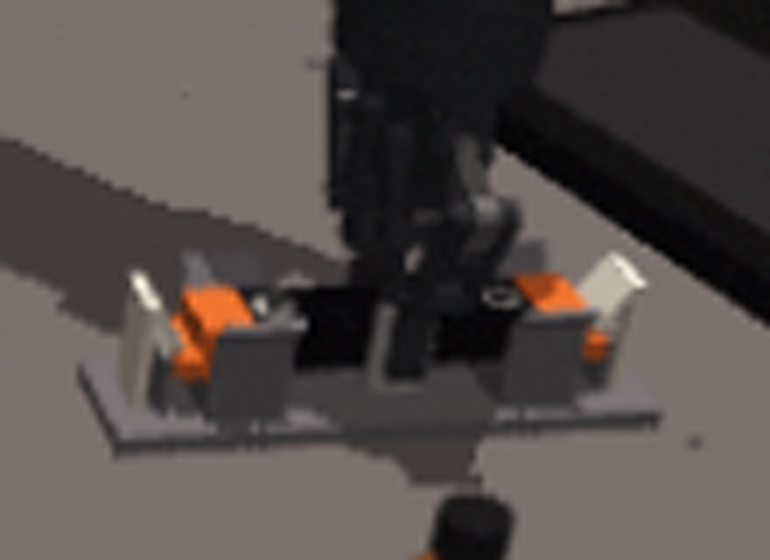

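Emit:
apply_moves([
  {"dp": [1,0,0],"twist": [0,0,0],"claw": 255},
  {"dp": [0,0,0],"twist": [0,0,0],"claw": 255},
  {"dp": [0,0,0],"twist": [0,0,0],"claw": 255},
])

```text
t: 11.98
tcp_pos: [0.4895, 0.3336, 0.091]
tool_rot: [[0.002, 0.959, -0.283], [0.001, -0.283, -0.959], [-1.0, 0.002, -0.002]]
ft_force: [-4.2, -2.5, 10.2]
opening: 0.0292
```

Emit:
apply_moves([
  {"dp": [-2,0,0],"twist": [0,0,0],"claw": 255},
  {"dp": [-1.5,0,0],"twist": [0,0,0],"claw": 255},
  {"dp": [-1,0,0],"twist": [0,0,0],"claw": 255},
  {"dp": [0,0,0],"twist": [0,0,0],"claw": 255},
])

```text
t: 12.48
tcp_pos: [0.4877, 0.3327, 0.0919]
tool_rot: [[-0.001, 0.959, -0.283], [-0.001, -0.283, -0.959], [-1.0, -0.001, 0.001]]
ft_force: [0.5, -0.2, -3.5]
opening: 0.0292
```

Emit:
apply_moves([
  {"dp": [-1,0,0],"twist": [0,0,0],"claw": 255},
  {"dp": [-1,0,0],"twist": [0,0,0],"claw": 255},
  {"dp": [0,0,0],"twist": [0,0,0],"claw": 255},
])

```text
t: 12.85
tcp_pos: [0.4871, 0.3325, 0.0925]
tool_rot: [[-0.002, 0.959, -0.283], [-0.001, -0.283, -0.959], [-1.0, -0.002, 0.002]]
ft_force: [2.5, 1.5, -18.3]
opening: 0.0286
```

Emit:
apply_moves([
  {"dp": [2,0,0],"twist": [0,0,0],"claw": 255},
  {"dp": [1.5,0,0],"twist": [0,0,0],"claw": 255},
  {"dp": [0,0,0],"twist": [0,0,0],"claw": 255},
  {"dp": [0,0,0],"twist": [0,0,0],"claw": 120},
  {"dp": [0,0,0],"twist": [0,0,0],"claw": 60},
])

```text
t: 13.48
tcp_pos: [0.4893, 0.3336, 0.0928]
tool_rot: [[0.003, 0.959, -0.283], [0.001, -0.283, -0.959], [-1.0, 0.002, -0.002]]
ft_force: [-0.6, -0.1, 0.6]
opening: 0.0621
```

Emit:
apply_moves([
  {"dp": [0,0,0],"twist": [0,0,0],"claw": 0},
  {"dp": [-20,0,0],"twist": [0,0,0],"claw": 0},
  {"dp": [-50,0,0],"twist": [0,0,0],"claw": 0},
  {"dp": [-60,0,0],"twist": [0,0,0],"claw": 0},
  {"dp": [-50,0,0],"twist": [0,0,0],"claw": 0},
])

```text
t: 14.1
tcp_pos: [0.4884, 0.3332, 0.2756]
tool_rot: [[0.003, 0.959, -0.283], [0.002, -0.283, -0.959], [-1.0, 0.003, -0.003]]
ft_force: [0.2, 0.4, 0.3]
opening: 0.0853
```

Run:
```python
from h import *
plan([.642,-.04,.27],-10,10,0)
b=Cam('scene')
s=b.sil('length_bar'); print(s['score'],fit([(b,s['mask'])],'length_bar',[.488,.3325,-.287],z=.025))
```

```text
t 14.1 pos [0.4884 0.3332 0.2756] jaw -16.46 tilt fix deg [ 0.   -0.14 -0.16] F [0.2 0.4 0.3] open 0.0853
{"dp":[0.6,25.3,31.4],"twist":[-0.65,0,0],"claw":0}
{"dp":[0.6,24.9,31.7],"twist":[-0.65,0,0],"claw":0}
{"dp":[0.6,24.6,32.0],"twist":[-0.65,0,0],"claw":0}
{"dp":[0.6,24.2,32.3],"twist":[-0.65,0,0],"claw":0}
{"dp":[0.6,23.9,32.5],"twist":[-0.65,0,0],"claw":0}
{"dp":[0.6,23.5,32.8],"twist":[-0.65,0,0],"claw":0}
{"dp":[0.6,23.1,33.1],"twist":[-0.65,0,0],"claw":0}
{"dp":[0.6,22.7,33.3],"twist":[-0.65,0,0],"claw":0}
{"dp":[0.6,22.4,33.6],"twist":[-0.65,0,0],"claw":0}
{"dp":[0.6,22.0,33.8],"twist":[-0.65,0,0],"claw":0}
0.6 (array([ 0.48210224,  0.33883111, -0.23998697]), np.float64(0.648717912612473))
```

Now over to the stack to view steel, brass and beam from the wrist.

Emit:
apply_moves([
  {"dp": [1,50,63],"twist": [-1.3,0,-0.1],"claw": 0},
  {"dp": [1,49,64],"twist": [-1.3,0,0],"claw": 0},
  {"dp": [1,48,65],"twist": [-1.3,0,0],"claw": 0},
  {"dp": [1,46,66],"twist": [-1.3,0,0],"claw": 0},
  {"dp": [1,44,67],"twist": [-1.3,0,0],"claw": 0},
])

```text
t: 14.82
tcp_pos: [0.6068, 0.0418, 0.2679]
tool_rot: [[-0.0, 0.985, -0.172], [0.0, -0.172, -0.985], [-1.0, -0.001, -0.0]]
ft_force: [0.6, 0.9, -0.2]
opening: 0.0854
```

Emit:
apply_moves([
  {"dp": [0,0,0],"twist": [0,0,0],"claw": 0},
  {"dp": [0,0,0],"twist": [0,0,0],"claw": 0},
])

```text
t: 15.08
tcp_pos: [0.6062, 0.0439, 0.2672]
tool_rot: [[-0.002, 0.985, -0.174], [0.001, -0.174, -0.985], [-1.0, -0.002, -0.001]]
ft_force: [-0.5, 0.5, -0.5]
opening: 0.0854
```

Run:
```python
from h import *
plan([.642,-.04,.27],-10,2,0)
w=Cam('wrist'); cv2.imwrite('pics/w8.png',w.img); b=Cam('scene')
for n,p0 in(('base_beam',[.653,.03,-.19]),('steel_block',[.664,.083,-.19]),('brass_column',[.642,-.025,0])):
    o=[]
    for c in (w,b):
        s=c.sil(n)
        if s is None: print(n,None);continue
        r=fit([(c,s['mask'])],n,p0); print(n,c.name,s['score'],np.round(s['box']),r[0].round(4),round(r[1],2))
```

```text
t 15.07 pos [0.6062 0.0439 0.2672] jaw -10.0 tilt fix deg [-0.   -0.03  0.11] F [-0.5  0.5 -0.5] open 0.0854
{"dp":[-1.4,24.9,38.2],"twist":[0.00,0,0],"claw":0}
{"dp":[-1.4,24.9,38.2],"twist":[0.00,0,0],"claw":0}
base_beam wrist 0.74 [295. 112. 362. 280.] [ 0.6567  0.0281 -0.185 ] 0.54
base_beam scene 0.68 [274. 251. 369. 295.] [ 0.6542  0.0303 -0.1816] 0.74
steel_block wrist 0.87 [308. 129. 364. 177.] [ 0.6652  0.0847 -0.2114] 0.92
steel_block scene 0.81 [337. 233. 369. 265.] [ 0.6614  0.0886 -0.308 ] 0.88
brass_column wrist 0.73 [304. 235. 352. 292.] [ 0.6421 -0.0276  0.16  ] 0.92
brass_column scene 0.83 [283. 240. 305. 272.] [ 0.6359 -0.0243  0.1983] 0.87
```

View pics/w8.png

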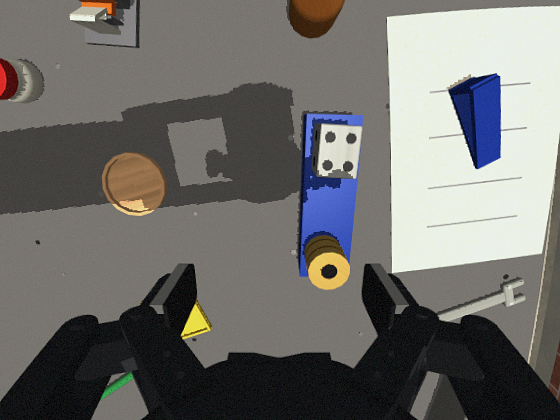

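Run:
```python
from h import *
plan([.665,.085,.19],-11,2,0)
```

```text
t 15.47 pos [0.6062 0.0445 0.267 ] jaw -9.89 tilt fix deg [-0.  -0.   0.1] F [-0.7 -0.4  0. ] open 0.0852
{"dp":[38.5,25.5,-25.0],"twist":[0.56,0,0],"claw":0}
{"dp":[38.5,25.3,-25.2],"twist":[0.56,0,0],"claw":0}
```

Emit:
apply_moves([
  {"dp": [0,25.5,-25],"twist": [0.5,0,0],"claw": 0},
  {"dp": [38,25.5,-25],"twist": [0.6,0,0],"claw": 0},
  {"dp": [39,0,0],"twist": [0,0,0],"claw": 0},
  {"dp": [0,0,0],"twist": [0,0,0],"claw": 0},
  {"dp": [0,0,0],"twist": [0,0,0],"claw": 0},
])

```text
t: 16.1
tcp_pos: [0.6658, 0.084, 0.1913]
tool_rot: [[-0.0, 0.981, -0.192], [0.0, -0.192, -0.981], [-1.0, -0.0, -0.0]]
ft_force: [0.9, -0.4, 0.2]
opening: 0.0853
```

Run:
```python
from h import *
plan([.665,.085,.124],-11,1,0)
w=Cam('wrist'); cv2.imwrite('pics/w9.png',w.img)
plan([.665,.085,.124],-11,1,0)
```

```text
t 16.1 pos [0.6658 0.084  0.1913] jaw -11.06 tilt fix deg [-0.   -0.02  0.  ] F [ 0.9 -0.4  0.2] open 0.0853
{"dp":[67.3,-0.9,-0.9],"twist":[-0.06,0,0],"claw":0}
t 16.15 pos [0.6662 0.0839 0.1924] jaw -11.07 tilt fix deg [ 0.   -0.04 -0.1 ] F [-0.6 -0.5  0.6] open 0.0855
{"dp":[68.4,-1.4,-0.9],"twist":[-0.07,0,0],"claw":0}
```

Emit:
apply_moves([
  {"dp": [25,-1,-1],"twist": [0,0,0],"claw": 0},
  {"dp": [25,0,0],"twist": [0,0,0],"claw": 0},
  {"dp": [18,0,0],"twist": [0,0,0],"claw": 0},
  {"dp": [0,0,0],"twist": [0,0,0],"claw": 80},
  {"dp": [0,0,0],"twist": [0,0,0],"claw": 110},
])

```text
t: 16.77
tcp_pos: [0.6653, 0.0851, 0.1235]
tool_rot: [[0.001, 0.981, -0.192], [0.0, -0.192, -0.981], [-1.0, 0.001, -0.0]]
ft_force: [-0.1, 0.2, 0.4]
opening: 0.0517
```

Emit:
apply_moves([
  {"dp": [0,0,0],"twist": [0,0,0],"claw": 130},
  {"dp": [0,0,0],"twist": [0,0,0],"claw": 255},
  {"dp": [0,0,0],"twist": [0,0,0],"claw": 255},
  {"dp": [0,0,0],"twist": [0,0,0],"claw": 255},
  {"dp": [-5,0,0],"twist": [0,0,0],"claw": 255},
])

```text
t: 17.4
tcp_pos: [0.6632, 0.0851, 0.1252]
tool_rot: [[-0.005, 0.981, -0.192], [0.0, -0.192, -0.981], [-1.0, -0.005, 0.001]]
ft_force: [-0.4, 0.1, -5.6]
opening: 0.0353
```

Emit:
apply_moves([
  {"dp": [-25,0,0],"twist": [0,0,0],"claw": 255},
  {"dp": [-50,0,0],"twist": [0,0,0],"claw": 255},
  {"dp": [-50,0,0],"twist": [0,0,0],"claw": 255},
])

```text
t: 17.77
tcp_pos: [0.663, 0.0851, 0.2498]
tool_rot: [[-0.008, 0.981, -0.192], [0.0, -0.192, -0.981], [-1.0, -0.008, 0.001]]
ft_force: [0.8, 0.5, -5.1]
opening: 0.0356
```

Run:
```python
from h import *
plan([.445,-.17,.25],11,10,255)
b=Cam('scene')
for n,p0 in(('base_beam',[.653,.03,-.19]),('brass_column',[.642,-.025,0])):
    s=b.sil(n); r=fit([(b,s['mask'])],n,p0); print(n,s['score'],np.round(s['box']),r[0].round(4),round(r[1],2))
```

```text
t 17.77 pos [0.663  0.0851 0.2498] jaw -11.06 tilt fix deg [0.   0.07 0.44] F [ 0.8  0.5 -5.1] open 0.0356
{"dp":[-0.0,-16.5,29.2],"twist":[-2.21,0,0],"claw":255}
{"dp":[-0.0,-17.6,28.6],"twist":[-2.21,0,0],"claw":255}
{"dp":[-0.0,-18.7,27.9],"twist":[-2.21,0,0],"claw":255}
{"dp":[-0.0,-19.8,27.1],"twist":[-2.21,0,0],"claw":255}
{"dp":[-0.0,-20.8,26.3],"twist":[-2.21,0,0],"claw":255}
{"dp":[-0.0,-21.8,25.5],"twist":[-2.21,0,0],"claw":255}
{"dp":[-0.0,-22.7,24.7],"twist":[-2.21,0,0],"claw":255}
{"dp":[-0.0,-23.7,23.8],"twist":[-2.21,0,0],"claw":255}
{"dp":[-0.0,-24.6,22.8],"twist":[-2.21,0,0],"claw":255}
{"dp":[-0.0,-25.4,21.9],"twist":[-2.21,0,0],"claw":255}
base_beam 0.62 [276. 249. 370. 293.] [ 0.6532  0.0317 -0.1642] 0.85
brass_column 0.65 [283. 241. 308. 270.] [ 0.6373 -0.0263  0.2114] 0.92
```

Emit:
apply_moves([
  {"dp": [0,-23.5,42],"twist": [-3.15,0,0],"claw": 255},
  {"dp": [0,-26,40],"twist": [-3.15,0,0],"claw": 255},
  {"dp": [0,-28,39],"twist": [-3.15,0,0],"claw": 255},
  {"dp": [0,-30,37],"twist": [-3.15,0,0],"claw": 255},
  {"dp": [0,-32,36],"twist": [-3.15,0,0],"claw": 255},
])

```text
t: 18.55
tcp_pos: [0.506, -0.0975, 0.2473]
tool_rot: [[-0.009, 0.996, 0.084], [0.003, 0.084, -0.996], [-1.0, -0.009, -0.003]]
ft_force: [0.9, -0.7, -4.0]
opening: 0.0351
```

Emit:
apply_moves([
  {"dp": [0,-34,34],"twist": [-3.15,0,0],"claw": 255},
  {"dp": [0,-36,32],"twist": [-3.15,0,0],"claw": 255},
  {"dp": [0,0,0],"twist": [0,0,0],"claw": 255},
  {"dp": [0,0,0],"twist": [0,0,0],"claw": 255},
])

```text
t: 19.05
tcp_pos: [0.4455, -0.1698, 0.2491]
tool_rot: [[-0.006, 0.982, 0.19], [0.003, 0.19, -0.982], [-1.0, -0.005, -0.004]]
ft_force: [-0.9, 0.6, -5.9]
opening: 0.0351
```

Run:
```python
from h import *
w=Cam('wrist'); cv2.imwrite('pics/w10.png',w.img); 
for n,p0 in(('square_tray',[.434,-.108,.19]),('round_dish',[.437,.079,0])):
    s=w.sil(n)
    if s is None: print(n,None);continue
    r=fit([(w,s['mask'])],n,p0); print(n,s['score'],np.round(s['box']),r[0].round(4),round(r[1],2))
s=w.sil('steel_block'); st=sensors.read_state(); print(st['tcp_pos']); p=st['tcp_pos']
if s: print(s['box'],fit([(w,s['mask'])],'steel_block',[p[0],p[1],.19],z=p[2]-.084))
plan([.434,-.109,.16],11,3,255)
```

```text
square_tray 0.85 [244. 100. 320. 172.] [ 0.4335 -0.1084  0.1776] 0.95
round_dish None
[ 0.44688176 -0.1696239   0.25128566]
[237.1, 221.6, 322.5, 344.1] (array([ 0.44493207, -0.1696612 ,  0.17205002]), np.float64(0.8966358320921664))
t 19.25 pos [ 0.4469 -0.1696  0.2513] jaw 11.08 tilt fix deg [-0.   -0.1   0.15] F [-0.1  0.  -4.7] open 0.035
{"dp":[30.4,-0.3,-20.7],"twist":[0.03,0,0],"claw":255}
{"dp":[30.4,-0.3,-20.7],"twist":[0.03,0,0],"claw":255}
{"dp":[30.4,-0.3,-20.7],"twist":[0.03,0,0],"claw":255}
```

View pics/w10.png

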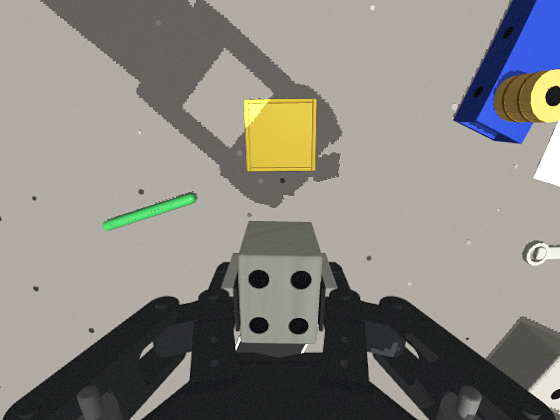

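Emit:
apply_moves([
  {"dp": [30,0,-21],"twist": [0,0,0],"claw": 255},
  {"dp": [30,0,-21],"twist": [0,0,0],"claw": 255},
  {"dp": [30,0,-20.5],"twist": [0.5,0,0],"claw": 255},
  {"dp": [30,0,0],"twist": [0.3,0,0],"claw": 255},
  {"dp": [25,0,0],"twist": [0,0,0],"claw": 255},
])

```text
t: 19.88
tcp_pos: [0.4346, -0.108, 0.106]
tool_rot: [[-0.002, 0.984, 0.179], [0.001, 0.179, -0.984], [-1.0, -0.002, -0.001]]
ft_force: [-0.2, 0.5, -5.2]
opening: 0.0353
```

Emit:
apply_moves([
  {"dp": [8,0,0],"twist": [0,0,0],"claw": 255},
  {"dp": [3,0,0],"twist": [0,0,0],"claw": 255},
  {"dp": [0,0,0],"twist": [0,0,0],"claw": 255},
])

```text
t: 20.25
tcp_pos: [0.4353, -0.1093, 0.0971]
tool_rot: [[-0.0, 0.984, 0.177], [-0.0, 0.177, -0.984], [-1.0, -0.0, 0.0]]
ft_force: [0.1, 0.3, -5.8]
opening: 0.0351
```

Emit:
apply_moves([
  {"dp": [4,-1,0],"twist": [0,0,0],"claw": 255},
  {"dp": [2,0,0],"twist": [0,0,0],"claw": 255},
  {"dp": [1,0,0],"twist": [0,0,0],"claw": 255},
  {"dp": [0,0,0],"twist": [0,0,0],"claw": 255},
])

```text
t: 20.75
tcp_pos: [0.4334, -0.1093, 0.0891]
tool_rot: [[-0.002, 0.984, 0.177], [0.0, 0.177, -0.984], [-1.0, -0.002, -0.001]]
ft_force: [0.5, -0.2, -4.8]
opening: 0.0352
```

Emit:
apply_moves([
  {"dp": [1,0,0],"twist": [0,0,0],"claw": 255},
  {"dp": [0.5,0,0],"twist": [0,0,0],"claw": 255},
  {"dp": [0,0,0],"twist": [0,0,0],"claw": 255},
])

```text
t: 21.12
tcp_pos: [0.4335, -0.1093, 0.0877]
tool_rot: [[-0.002, 0.984, 0.177], [0.0, 0.177, -0.984], [-1.0, -0.002, -0.001]]
ft_force: [-0.1, 0.1, -5.4]
opening: 0.0352
```

Emit:
apply_moves([
  {"dp": [1,0,0],"twist": [0,0,0],"claw": 255},
  {"dp": [1,0,0],"twist": [0,0,0],"claw": 255},
  {"dp": [0,0,0],"twist": [0,0,0],"claw": 255},
])

```text
t: 21.5
tcp_pos: [0.434, -0.1094, 0.0875]
tool_rot: [[-0.002, 0.984, 0.177], [0.0, 0.177, -0.984], [-1.0, -0.002, -0.001]]
ft_force: [-7.0, 1.8, 8.9]
opening: 0.0354
```

Emit:
apply_moves([
  {"dp": [-0.7,0,0],"twist": [0,0,0],"claw": 255},
  {"dp": [0,0,0],"twist": [0,0,0],"claw": 110},
  {"dp": [0,0,0],"twist": [0,0,0],"claw": 60},
  {"dp": [0,0,0],"twist": [0,0,0],"claw": 0},
  {"dp": [0,0,0],"twist": [0,0,0],"claw": 0},
])

```text
t: 22.12
tcp_pos: [0.4336, -0.1093, 0.0864]
tool_rot: [[-0.002, 0.984, 0.177], [0.0, 0.177, -0.984], [-1.0, -0.001, -0.001]]
ft_force: [0.4, -0.5, -0.1]
opening: 0.0853
```

Emit:
apply_moves([
  {"dp": [-20,0,0],"twist": [0,0,0],"claw": 0},
  {"dp": [-50,0,0],"twist": [0,0,0],"claw": 0},
  {"dp": [-50,0,0],"twist": [0,0,0],"claw": 0},
])

```text
t: 22.5
tcp_pos: [0.4332, -0.1091, 0.2072]
tool_rot: [[-0.003, 0.984, 0.177], [0.001, 0.177, -0.984], [-1.0, -0.003, -0.001]]
ft_force: [0.9, 0.5, 0.6]
opening: 0.0853
```

Run:
```python
from h import *
plan([.628,-.095,.22],-11,6,0)
```

```text
t 22.5 pos [ 0.4332 -0.1091  0.2072] jaw 10.19 tilt fix deg [-0.   -0.07  0.15] F [0.9 0.5 0.6] open 0.0853
{"dp":[-2.1,32.4,3.4],"twist":[3.53,0,0],"claw":0}
{"dp":[-2.1,32.5,1.4],"twist":[3.53,0,0],"claw":0}
{"dp":[-2.1,32.5,-0.6],"twist":[3.53,0,0],"claw":0}
{"dp":[-2.1,32.4,-2.6],"twist":[3.53,0,0],"claw":0}
{"dp":[-2.1,32.2,-4.6],"twist":[3.53,0,0],"claw":0}
{"dp":[-2.1,31.9,-6.5],"twist":[3.53,0,0],"claw":0}
```

Emit:
apply_moves([
  {"dp": [-2.5,39,3],"twist": [4.2,0,0.1],"claw": 0},
  {"dp": [-2.5,39,0],"twist": [4.2,0,0],"claw": 0},
  {"dp": [-2.5,39,-1],"twist": [4.2,0,0],"claw": 0},
  {"dp": [-2.5,39,-4],"twist": [4.2,0,0],"claw": 0},
  {"dp": [-2.5,38,-8],"twist": [4.2,0,0],"claw": 0},
])

```text
t: 23.12
tcp_pos: [0.6294, -0.093, 0.2185]
tool_rot: [[-0.0, 0.982, -0.19], [0.001, -0.19, -0.982], [-1.0, -0.0, -0.001]]
ft_force: [0.2, -0.3, 0.8]
opening: 0.0852
```

Emit:
apply_moves([
  {"dp": [0,0,0],"twist": [0,0,0],"claw": 0},
  {"dp": [0,0,0],"twist": [0,0,0],"claw": 0},
])

```text
t: 23.38
tcp_pos: [0.6276, -0.0931, 0.2182]
tool_rot: [[-0.001, 0.982, -0.187], [0.001, -0.187, -0.982], [-1.0, -0.002, -0.001]]
ft_force: [0.1, -1.5, 0.5]
opening: 0.0854
```

Run:
```python
from h import *
w=Cam('wrist'); cv2.imwrite('pics/w11.png',w.img); b=Cam('scene')
for n,p0 in(('base_beam',[.655,.029,-.19]),('brass_column',[.642,-.027,0])):
    s=w.sil(n)
    if s is None: print(n,None);continue
    r=fit([(w,s['mask'])],n,p0); print(n,s['score'],np.round(s['box']),r[0].round(4),round(r[1],2))
s=b.sil('steel_block');print(s['score'],fit([(b,s['mask'])],'steel_block',[.434,-.108,.18],z=.004))
plan([.642,-.0275,.19],-11,2,0)
cv2.imwrite('pics/c11.png',np.hstack([cv2.resize(b.img[195:255,180:260],(560,420)),w.img[:, 140:420]]))
```

```text
base_beam 0.62 [247.   0. 327. 173.] [ 0.6576  0.0287 -0.1908] 0.74
brass_column 0.6 [251. 104. 315. 165.] [ 0.6425 -0.0287  0.1153] 0.92
0.75 (array([ 0.43204665, -0.10678669,  0.04642822]), np.float64(0.9335026154753933))
t 23.62 pos [ 0.6274 -0.0932  0.2189] jaw -10.82 tilt fix deg [-0.   -0.03  0.01] F [ 0.6 -0.  -0.1] open 0.0856
{"dp":[14.4,1.0,-33.6],"twist":[0.09,0,0],"claw":0}
{"dp":[14.4,0.9,-33.6],"twist":[0.09,0,0],"claw":0}
```

View pics/c11.png

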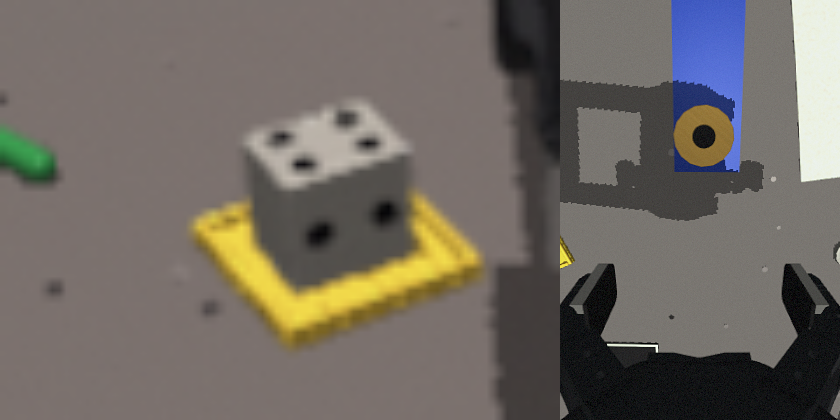

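Emit:
apply_moves([
  {"dp": [10,1,-33.5],"twist": [0,0,0],"claw": 0},
  {"dp": [20,1,-33],"twist": [0,0,0],"claw": 0},
  {"dp": [0,0,0],"twist": [0,0,0],"claw": 0},
  {"dp": [0,0,0],"twist": [0,0,0],"claw": 0},
])

```text
t: 24.12
tcp_pos: [0.6425, -0.0286, 0.1893]
tool_rot: [[0.001, 0.982, -0.188], [0.0, -0.188, -0.982], [-1.0, 0.0, -0.0]]
ft_force: [0.3, -1.1, 0.6]
opening: 0.0853
```

Run:
```python
from h import *
plan([.6425,-.028,.124],-11,1,0); grab_frame('top');plan([.6425,-.028,.124],-11,1,0)
```

```text
t 24.12 pos [ 0.6425 -0.0286  0.1893] jaw -10.81 tilt fix deg [ 0.   -0.01 -0.03] F [ 0.3 -1.1  0.6] open 0.0853
{"dp":[65.3,-0.1,-0.6],"twist":[0.19,0,0],"claw":0}
t 24.18 pos [ 0.6427 -0.029   0.1897] jaw -10.85 tilt fix deg [ 0.   -0.01 -0.07] F [-0.4  0.7 -0.9] open 0.0854
{"dp":[65.7,-0.4,-0.9],"twist":[0.15,0,0],"claw":0}
```

Emit:
apply_moves([
  {"dp": [25,0,-1],"twist": [0,0,0],"claw": 0},
  {"dp": [25,0,0],"twist": [0,0,0],"claw": 0},
  {"dp": [15.5,0,0],"twist": [0,0,0],"claw": 0},
  {"dp": [0,0,0],"twist": [0,0,0],"claw": 70},
  {"dp": [0,0,0],"twist": [0,0,0],"claw": 100},
])

```text
t: 24.8
tcp_pos: [0.6435, -0.0275, 0.1246]
tool_rot: [[0.002, 0.982, -0.188], [0.0, -0.188, -0.982], [-1.0, 0.002, -0.001]]
ft_force: [-0.5, 0.5, 0.3]
opening: 0.0526
```

Emit:
apply_moves([
  {"dp": [0,0,0],"twist": [0,0,0],"claw": 120},
  {"dp": [0,0,0],"twist": [0,0,0],"claw": 255},
  {"dp": [0,0,0],"twist": [0,0,0],"claw": 255},
  {"dp": [0,0,0],"twist": [0,0,0],"claw": 255},
  {"dp": [-5,0,0],"twist": [0,0,0],"claw": 255},
])

```text
t: 25.42
tcp_pos: [0.6419, -0.0269, 0.1271]
tool_rot: [[-0.002, 0.982, -0.188], [0.001, -0.188, -0.982], [-1.0, -0.002, -0.001]]
ft_force: [-0.8, 0.6, -4.9]
opening: 0.0406
```

Emit:
apply_moves([
  {"dp": [-25,0,0],"twist": [0,0,0],"claw": 255},
  {"dp": [-50,0,0],"twist": [0,0,0],"claw": 255},
  {"dp": [-50,0,0],"twist": [0,0,0],"claw": 255},
])

```text
t: 25.8
tcp_pos: [0.6415, -0.027, 0.252]
tool_rot: [[-0.005, 0.982, -0.188], [0.001, -0.188, -0.982], [-1.0, -0.005, -0.0]]
ft_force: [0.7, -0.2, -4.0]
opening: 0.0406
```

Run:
```python
from h import *
plan([.437,.018,.25],-1,4,255)
```

```text
t 25.8 pos [ 0.6415 -0.027   0.252 ] jaw -10.81 tilt fix deg [-0.   -0.03  0.27] F [ 0.7 -0.2 -4. ] open 0.0406
{"dp":[0.5,-52.3,-1.5],"twist":[-2.45,0,0],"claw":255}
{"dp":[0.5,-52.2,-3.7],"twist":[-2.45,0,0],"claw":255}
{"dp":[0.5,-52.0,-5.9],"twist":[-2.45,0,0],"claw":255}
{"dp":[0.5,-51.7,-8.1],"twist":[-2.45,0,0],"claw":255}
```

Emit:
apply_moves([
  {"dp": [0,-52,-1.5],"twist": [-2.45,0,0],"claw": 255},
  {"dp": [0,-52,-3.5],"twist": [-2.45,0,0],"claw": 255},
  {"dp": [0,-52,-6],"twist": [-2.45,0,0],"claw": 255},
  {"dp": [0,-52,-8],"twist": [-2.45,0,0],"claw": 255},
  {"dp": [0,0,0],"twist": [0,0,0],"claw": 255},
])

```text
t: 26.42
tcp_pos: [0.4342, 0.0185, 0.2499]
tool_rot: [[-0.005, 1.0, -0.017], [0.001, -0.017, -1.0], [-1.0, -0.005, -0.001]]
ft_force: [0.5, -1.1, -5.2]
opening: 0.0409
```

Emit:
apply_moves([
  {"dp": [0,0,0],"twist": [0,0,0],"claw": 255},
])

```text
t: 26.55
tcp_pos: [0.4383, 0.0175, 0.2527]
tool_rot: [[-0.0, 1.0, -0.018], [0.001, -0.018, -1.0], [-1.0, -0.0, -0.001]]
ft_force: [0.6, -0.4, -4.9]
opening: 0.0406
```

Run:
```python
from h import *
w=Cam('wrist'); cv2.imwrite('pics/w12.png',w.img)
s=w.sil('round_dish'); r=fit([(w,s['mask'])],'round_dish',[.437,.079,0]); print(s['score'],np.round(s['box']),r[0].round(4),round(r[1],2))
s=w.sil('brass_column'); p=sensors.read_state()['tcp_pos']
if s: print(s['box'],p,fit([(w,s['mask'])],'brass_column',[p[0],p[1],0],z=p[2]-.084))
plan([*r[0][:2],.16],-1,2,255)
```

```text
0.75 [238.  97. 314. 172.] [0.4365 0.0793 0.0722] 0.97
[234.7, 225.7, 325.8, 341.6] [0.43939655 0.01722373 0.25354641] (array([0.43789583, 0.01729567, 0.10134921]), np.float64(0.9158713735731895))
t 26.7 pos [0.4394 0.0172 0.2535] jaw -1.03 tilt fix deg [-0.   -0.03  0.  ] F [ 0.3 -0.3 -5.4] open 0.0402
{"dp":[46.8,-2.0,-31.0],"twist":[-0.02,0,0],"claw":255}
{"dp":[46.8,-2.0,-31.0],"twist":[-0.02,0,0],"claw":255}
```

Emit:
apply_moves([
  {"dp": [30,-1,-31],"twist": [0,0,0],"claw": 255},
  {"dp": [30,-1,-31],"twist": [0,0,0],"claw": 255},
  {"dp": [50,0,0],"twist": [0,0,0],"claw": 255},
  {"dp": [40,0,0],"twist": [0,0,0],"claw": 255},
  {"dp": [0,0,0],"twist": [0,0,0],"claw": 255},
])

```text
t: 27.32
tcp_pos: [0.4353, 0.0795, 0.0998]
tool_rot: [[-0.01, 1.0, -0.018], [0.0, -0.018, -1.0], [-1.0, -0.01, -0.0]]
ft_force: [-1.1, 0.4, -4.7]
opening: 0.0405
```

Emit:
apply_moves([
  {"dp": [6,0,0],"twist": [0,0,0],"claw": 255},
  {"dp": [4,0,0],"twist": [0,0,0],"claw": 255},
  {"dp": [0,0,0],"twist": [0,0,0],"claw": 255},
])

```text
t: 27.7
tcp_pos: [0.4384, 0.0795, 0.0945]
tool_rot: [[0.002, 1.0, -0.018], [0.001, -0.018, -1.0], [-1.0, 0.002, -0.001]]
ft_force: [-0.3, 0.2, -5.3]
opening: 0.0408
```

Emit:
apply_moves([
  {"dp": [3,-1,0],"twist": [0,0,0],"claw": 255},
  {"dp": [2,0,0],"twist": [0,0,0],"claw": 255},
  {"dp": [0,0,0],"twist": [0,0,0],"claw": 255},
  {"dp": [0,0,0],"twist": [0,0,0],"claw": 255},
])

```text
t: 28.2
tcp_pos: [0.4366, 0.0796, 0.0884]
tool_rot: [[0.0, 1.0, -0.018], [0.001, -0.018, -1.0], [-1.0, 0.0, -0.001]]
ft_force: [0.7, 0.7, -5.5]
opening: 0.0404
```

Emit:
apply_moves([
  {"dp": [1,0,0],"twist": [0,0,0],"claw": 255},
  {"dp": [1,0,0],"twist": [0,0,0],"claw": 255},
  {"dp": [0,0,0],"twist": [0,0,0],"claw": 255},
])

```text
t: 28.58
tcp_pos: [0.4371, 0.0797, 0.088]
tool_rot: [[-0.001, 1.0, -0.017], [0.0, -0.017, -1.0], [-1.0, -0.001, -0.0]]
ft_force: [-6.5, -0.5, 7.8]
opening: 0.0407
```

Contact; ease and release, then lift away.

Emit:
apply_moves([
  {"dp": [-0.7,0,0],"twist": [0,0,0],"claw": 255},
  {"dp": [0,0,0],"twist": [0,0,0],"claw": 100},
  {"dp": [0,0,0],"twist": [0,0,0],"claw": 50},
  {"dp": [0,0,0],"twist": [0,0,0],"claw": 0},
  {"dp": [0,0,0],"twist": [0,0,0],"claw": 0},
])

```text
t: 29.2
tcp_pos: [0.4367, 0.0796, 0.0872]
tool_rot: [[0.0, 1.0, -0.018], [0.001, -0.018, -1.0], [-1.0, 0.0, -0.001]]
ft_force: [-0.6, -0.7, -0.3]
opening: 0.0857
```

Emit:
apply_moves([
  {"dp": [-20,0,0],"twist": [0,0,0],"claw": 0},
  {"dp": [-50,0,0],"twist": [0,0,0],"claw": 0},
  {"dp": [-50,0,0],"twist": [0,0,0],"claw": 0},
])

```text
t: 29.58
tcp_pos: [0.4361, 0.0795, 0.208]
tool_rot: [[-0.001, 1.0, -0.018], [0.001, -0.018, -1.0], [-1.0, -0.001, -0.001]]
ft_force: [0.6, -0.5, -0.3]
opening: 0.0851
```

Run:
```python
from h import *
plan([.642,-.043,.25],-11,5,0)
```

```text
t 29.57 pos [0.4361 0.0795 0.208 ] jaw -1.01 tilt fix deg [-0.   -0.03  0.06] F [ 0.6 -0.5 -0.3] open 0.0851
{"dp":[-8.4,41.6,23.8],"twist":[2.00,0,0],"claw":0}
{"dp":[-8.4,42.4,22.3],"twist":[2.00,0,0],"claw":0}
{"dp":[-8.4,43.2,20.8],"twist":[2.00,0,0],"claw":0}
{"dp":[-8.4,43.9,19.3],"twist":[2.00,0,0],"claw":0}
{"dp":[-8.4,44.5,17.8],"twist":[2.00,0,0],"claw":0}
```

Emit:
apply_moves([
  {"dp": [-8,42,24],"twist": [2,0,0],"claw": 0},
  {"dp": [-8,42,22],"twist": [2,0,0],"claw": 0},
  {"dp": [-8,43,21],"twist": [2,0,0],"claw": 0},
  {"dp": [-9,44,19],"twist": [2,0,0],"claw": 0},
  {"dp": [-9,44,18],"twist": [2,0,0],"claw": 0},
])

```text
t: 30.2
tcp_pos: [0.6432, -0.0439, 0.249]
tool_rot: [[-0.0, 0.981, -0.192], [0.001, -0.192, -0.981], [-1.0, -0.0, -0.001]]
ft_force: [0.9, 0.4, 0.4]
opening: 0.0856
```

Emit:
apply_moves([
  {"dp": [0,0,0],"twist": [0,0,0],"claw": 0},
  {"dp": [0,0,0],"twist": [0,0,0],"claw": 0},
])

```text
t: 30.45
tcp_pos: [0.6414, -0.0428, 0.2483]
tool_rot: [[-0.002, 0.982, -0.191], [0.001, -0.191, -0.982], [-1.0, -0.002, -0.001]]
ft_force: [0.8, 0.0, -0.1]
opening: 0.085
```

Run:
```python
from h import *
w=Cam('wrist'); b=Cam('scene'); cv2.imwrite('pics/w13.png',w.img)
s=w.sil('base_beam'); r=fit([(w,s['mask'])],'base_beam',[.655,.029,-.19]); print(s['score'],np.round(s['box']),r[0].round(4),round(r[1],2))
s=b.sil('brass_column'); print(s['score'],fit([(b,s['mask'])],'brass_column',[.436,.079,0],z=.003))
plan([*r[0][:2],.15],np.degrees(r[0][2]),4,0)
cv2.imwrite('pics/c13.png',np.hstack([cv2.resize(b.img[175:245,250:340],(360,280)),cv2.resize(w.img,(373,280))]))
```

```text
0.64 [245.  17. 318. 221.] [ 0.6572  0.0282 -0.1979] 0.98Traceback (most recent call last):
  File "<stdin>", line 4, in <module>
TypeError: 'NoneType' object is not subscriptable
```

Run:
```python
from h import *
b=Cam('scene');t=Cam('top')
for c in(b,t):
    s=c.sil('brass_column')
    if s: print(s['score'],fit([(c,s['mask'])],'brass_column',[.436,.079,0],z=.003))
plan([.6572,.0282,.15],-11.2,3,0)
cv2.imwrite('pics/c13.png',np.hstack([cv2.resize(b.img[175:245,250:340],(360,280)),cv2.resize(t.img[210:270,210:290],(373,280))]))
```

```text
0.38 (array([0.436, 0.079, 0.   ]), np.float64(0.0))
0.52 (array([0.43762161, 0.08301151, 0.05800667]), np.float64(0.14597308047967827))
t 30.85 pos [ 0.6416 -0.0426  0.2492] jaw -10.98 tilt fix deg [ 0.   -0.03 -0.  ] F [ 0.6 -0.4  0. ] open 0.0854
{"dp":[33.1,0.6,-24.2],"twist":[0.07,0,0],"claw":0}
{"dp":[33.1,0.6,-24.2],"twist":[0.07,0,0],"claw":0}
{"dp":[33.1,0.6,-24.2],"twist":[0.07,0,0],"claw":0}
```

View pics/c13.png

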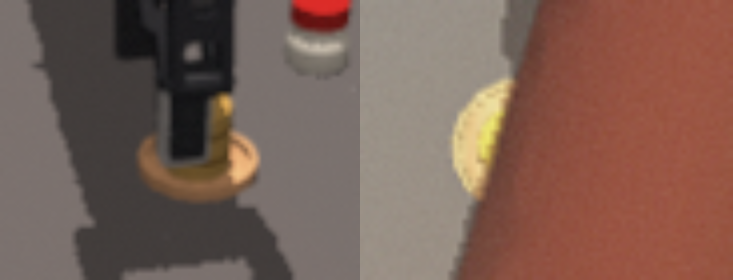

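Emit:
apply_moves([
  {"dp": [20,1,-24],"twist": [0,0,0],"claw": 0},
  {"dp": [30,0,-24],"twist": [0.1,0,0],"claw": 0},
  {"dp": [40,0,-24],"twist": [0.1,0,0],"claw": 0},
  {"dp": [10,0,0],"twist": [0,0,0],"claw": 0},
  {"dp": [0,0,0],"twist": [0,0,0],"claw": 0},
])

```text
t: 31.48
tcp_pos: [0.6561, 0.028, 0.1477]
tool_rot: [[-0.002, 0.981, -0.194], [0.001, -0.194, -0.981], [-1.0, -0.002, -0.0]]
ft_force: [-0.2, 0.1, 0.8]
opening: 0.0849
```

Run:
```python
from h import *
plan([.6572,.0282,.081],-11.2,1,0); grab_frame('top');plan([.6572,.0282,.081],-11.2,1,0)
```

```text
t 31.48 pos [0.6561 0.028  0.1477] jaw -11.17 tilt fix deg [-0.   -0.    0.14] F [-0.2  0.1  0.8] open 0.0849
{"dp":[66.7,1.1,-0.4],"twist":[0.03,0,0],"claw":0}
t 31.52 pos [0.657  0.0275 0.1494] jaw -11.21 tilt fix deg [ 0.   -0.03 -0.02] F [0.1 0.3 0.8] open 0.0854
{"dp":[68.4,0.1,-0.8],"twist":[-0.01,0,0],"claw":0}
```

Emit:
apply_moves([
  {"dp": [25,0,0],"twist": [0,0,0],"claw": 0},
  {"dp": [25,0,0],"twist": [0,0,0],"claw": 0},
  {"dp": [12,0,0],"twist": [0,0,0],"claw": 0},
  {"dp": [6,0,0],"twist": [0,0,0],"claw": 0},
  {"dp": [0,0,0],"twist": [0,0,0],"claw": 50},
])

```text
t: 32.15
tcp_pos: [0.6572, 0.0274, 0.0818]
tool_rot: [[0.001, 0.981, -0.195], [0.001, -0.195, -0.981], [-1.0, 0.001, -0.001]]
ft_force: [0.7, 0.3, -0.4]
opening: 0.07
```

Emit:
apply_moves([
  {"dp": [0,0,0],"twist": [0,0,0],"claw": 70},
  {"dp": [0,0,0],"twist": [0,0,0],"claw": 255},
  {"dp": [0,0,0],"twist": [0,0,0],"claw": 255},
  {"dp": [0,0,0],"twist": [0,0,0],"claw": 255},
  {"dp": [-5,0,0],"twist": [0,0,0],"claw": 255},
])

```text
t: 32.78
tcp_pos: [0.6555, 0.0277, 0.0846]
tool_rot: [[-0.003, 0.981, -0.194], [0.001, -0.194, -0.981], [-1.0, -0.003, -0.0]]
ft_force: [1.0, 0.3, -5.8]
opening: 0.055
```

Emit:
apply_moves([
  {"dp": [-25,0,0],"twist": [0,0,0],"claw": 255},
  {"dp": [-50,0,0],"twist": [0,0,0],"claw": 255},
  {"dp": [-60,0,0],"twist": [0,0,0],"claw": 255},
  {"dp": [-10,0,0],"twist": [0,0,0],"claw": 255},
])

```text
t: 33.28
tcp_pos: [0.6585, 0.0275, 0.236]
tool_rot: [[0.008, 0.981, -0.194], [0.0, -0.194, -0.981], [-1.0, 0.008, -0.002]]
ft_force: [1.9, -0.2, -5.3]
opening: 0.055
```

Run:
```python
from h import *
plan([.51,-.36,.23],-10.8,7,255)
t=Cam('top'); s=t.sil('beam_mat'); print(s['score'],fit([(t,s['mask'])],'beam_mat',[.4765,-.3635,-.18]))
s=t.sil('brass_column'); print(s and (s['score'],fit([(t,s['mask'])],'brass_column',[.436,.079,0],z=.003)))
```

```text
t 33.27 pos [0.6585 0.0275 0.236 ] jaw -11.21 tilt fix deg [ 0.   -0.09 -0.46] F [ 1.9 -0.2 -5.3] open 0.055
{"dp":[0.9,-10.1,58.4],"twist":[-0.06,0,0],"claw":255}
{"dp":[0.9,-10.1,58.4],"twist":[-0.06,0,0],"claw":255}
{"dp":[0.9,-10.2,58.4],"twist":[-0.06,0,0],"claw":255}
{"dp":[0.9,-10.2,58.4],"twist":[-0.06,0,0],"claw":255}
{"dp":[0.9,-10.3,58.4],"twist":[-0.06,0,0],"claw":255}
{"dp":[0.9,-10.4,58.4],"twist":[-0.06,0,0],"claw":255}
{"dp":[0.9,-10.4,58.4],"twist":[-0.06,0,0],"claw":255}
0.58 (array([ 0.47623646, -0.36258402, -0.19043142]), np.float64(0.9415702958402951))
None
```

Emit:
apply_moves([
  {"dp": [0,-12.5,52],"twist": [0,0,0],"claw": 255},
  {"dp": [0,-12.5,52],"twist": [0,0,0],"claw": 255},
  {"dp": [0,-12.5,52],"twist": [0,0,0],"claw": 255},
  {"dp": [0,-12.5,52],"twist": [0,0,0],"claw": 255},
  {"dp": [0,-12.5,52],"twist": [0,0,0],"claw": 255},
])

```text
t: 34.05
tcp_pos: [0.5421, -0.2158, 0.226]
tool_rot: [[-0.007, 0.981, -0.194], [0.004, -0.194, -0.981], [-1.0, -0.007, -0.003]]
ft_force: [0.1, -0.2, -5.6]
opening: 0.0548
```

Emit:
apply_moves([
  {"dp": [0,-12.5,53],"twist": [0,0,0],"claw": 255},
  {"dp": [0,-12.5,53],"twist": [0,0,0],"claw": 255},
  {"dp": [0,-12.5,53],"twist": [-0.2,0,0],"claw": 255},
  {"dp": [0,0,0],"twist": [0,0,0],"claw": 255},
  {"dp": [0,0,0],"twist": [0,0,0],"claw": 255},
])

```text
t: 34.67
tcp_pos: [0.476, -0.3629, 0.2272]
tool_rot: [[-0.004, 0.981, -0.192], [0.005, -0.192, -0.981], [-1.0, -0.005, -0.005]]
ft_force: [0.6, -0.1, -7.0]
opening: 0.055
```

Run:
```python
from h import *
plan([.4775,-.364,.11],-11,3,255)
w=Cam('wrist');t=Cam('top');p=sensors.read_state()['tcp_pos']
print(p)
s=w.sil('base_beam')
if s: print(s['box'],fit([(w,s['mask'])],'base_beam',[p[0],p[1],-.19],z=p[2]-.081))
for n,z in(('brass_column',.003),):
    s=t.sil(n); print(n,s and (s['score'],fit([(t,s['mask'])],n,[.436,.079,0],z=z)))
cv2.imwrite('pics/c14.png',np.hstack([cv2.resize(t.img[180:280,340:490],(420,280)),cv2.resize(w.img,(373,280))]))
```

```text
t 34.67 pos [ 0.476  -0.3629  0.2272] jaw -11.05 tilt fix deg [-0.   -0.26  0.28] F [ 0.6 -0.1 -7. ] open 0.055
{"dp":[39.1,0.5,0.3],"twist":[-0.02,0,0],"claw":255}
{"dp":[39.1,0.5,0.3],"twist":[-0.02,0,0],"claw":255}
{"dp":[39.1,0.5,0.3],"twist":[-0.02,0,0],"claw":255}
[ 0.47698986 -0.36244753  0.22860569]
[200.4, 80.7, 356.7, 360.9] (array([ 0.47599972, -0.36304064, -0.18240936]), np.float64(0.821439716963173))
brass_column (0.63, (array([0.43544092, 0.0801834 , 0.26319897]), np.float64(0.8519621943702487)))
```

View pics/c14.png

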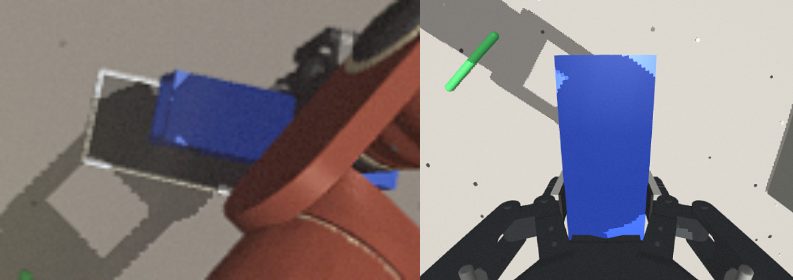

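Emit:
apply_moves([
  {"dp": [40,1,1],"twist": [0,0,0],"claw": 255},
  {"dp": [40,0,0],"twist": [0,0,0],"claw": 255},
  {"dp": [35,0,0],"twist": [0,0,0],"claw": 255},
  {"dp": [14,0,0],"twist": [0,0,0],"claw": 255},
  {"dp": [0,0,0],"twist": [0,0,0],"claw": 255},
])

```text
t: 35.5
tcp_pos: [0.478, -0.3643, 0.1012]
tool_rot: [[-0.001, 0.982, -0.19], [0.002, -0.19, -0.982], [-1.0, -0.002, -0.002]]
ft_force: [0.2, 0.7, -5.6]
opening: 0.0545
```

Run:
```python
from h import *
plan([.4775,-.364,.085],-11,1,255)
t=Cam('top')
s=t.sil('base_beam')
if s: print(s['score'],s['box'],fit([(t,s['mask'])],'base_beam',[.4775,-.364,-.19],z=.012))
cv2.imwrite('pics/c15.png',cv2.resize(t.img[190:270,350:470],(600,400)))
```

```text
t 35.5 pos [ 0.478  -0.3643  0.1012] jaw -10.96 tilt fix deg [-0.   -0.09  0.09] F [ 0.2  0.7 -5.6] open 0.0545
{"dp":[16.2,-0.5,-0.2],"twist":[0.04,0,0],"claw":255}
0.78 [379.4, 213.0, 458.9, 243.7] (array([ 0.48019274, -0.36609039, -0.13906094]), np.float64(0.44345457445798897))
```

Emit:
apply_moves([
  {"dp": [5,0,0],"twist": [0,0,0],"claw": 255},
  {"dp": [3,0,0],"twist": [0,0,0],"claw": 255},
  {"dp": [1,0,0],"twist": [0,0,0],"claw": 255},
  {"dp": [0,0,0],"twist": [0,0,0],"claw": 255},
])

```text
t: 36.1
tcp_pos: [0.4779, -0.3651, 0.0928]
tool_rot: [[-0.0, 0.982, -0.191], [0.001, -0.191, -0.982], [-1.0, -0.0, -0.001]]
ft_force: [0.3, -0.6, -6.2]
opening: 0.055
```

Emit:
apply_moves([
  {"dp": [3,0,0],"twist": [0,0,0],"claw": 255},
  {"dp": [2,0,0],"twist": [0,0,0],"claw": 255},
  {"dp": [1,0,0],"twist": [0,0,0],"claw": 255},
  {"dp": [0,0,0],"twist": [0,0,0],"claw": 255},
])

```text
t: 36.6
tcp_pos: [0.4779, -0.3651, 0.0867]
tool_rot: [[-0.0, 0.982, -0.191], [0.001, -0.191, -0.982], [-1.0, -0.0, -0.001]]
ft_force: [0.2, -0.5, -5.7]
opening: 0.0549
```

Emit:
apply_moves([
  {"dp": [1,0,0],"twist": [0,0,0],"claw": 255},
  {"dp": [0,0,0],"twist": [0,0,0],"claw": 255},
  {"dp": [0,0,0],"twist": [0,0,0],"claw": 255},
])

```text
t: 36.98
tcp_pos: [0.478, -0.3652, 0.0859]
tool_rot: [[0.0, 0.982, -0.191], [0.0, -0.191, -0.982], [-1.0, -0.0, -0.001]]
ft_force: [1.0, 0.7, -5.1]
opening: 0.0553
```

Emit:
apply_moves([
  {"dp": [1,0,0],"twist": [0,0,0],"claw": 255},
  {"dp": [1,0,0],"twist": [0,0,0],"claw": 255},
  {"dp": [0,0,0],"twist": [0,0,0],"claw": 255},
])

```text
t: 37.35
tcp_pos: [0.4783, -0.3655, 0.0855]
tool_rot: [[0.0, 0.982, -0.191], [0.0, -0.191, -0.982], [-1.0, 0.0, -0.0]]
ft_force: [-4.1, 4.2, 4.9]
opening: 0.0551
```

Contact; release and rise, then check.

Emit:
apply_moves([
  {"dp": [-0.5,0,0],"twist": [0,0,0],"claw": 255},
  {"dp": [0,0,0],"twist": [0,0,0],"claw": 60},
  {"dp": [0,0,0],"twist": [0,0,0],"claw": 30},
  {"dp": [0,0,0],"twist": [0,0,0],"claw": 0},
  {"dp": [0,0,0],"twist": [0,0,0],"claw": 0},
])

```text
t: 37.98
tcp_pos: [0.478, -0.3652, 0.0844]
tool_rot: [[0.0, 0.982, -0.191], [0.0, -0.191, -0.982], [-1.0, 0.0, -0.0]]
ft_force: [-0.7, 0.4, 0.8]
opening: 0.0854
```

Emit:
apply_moves([
  {"dp": [-20,0,0],"twist": [0,0,0],"claw": 0},
  {"dp": [-40,0,0],"twist": [0,0,0],"claw": 0},
  {"dp": [-60,0,0],"twist": [0,0,0],"claw": 0},
  {"dp": [-60,0,0],"twist": [0,0,0],"claw": 0},
  {"dp": [-40,50,0],"twist": [0,0,0],"claw": 0},
])

```text
t: 38.6
tcp_pos: [0.5252, -0.375, 0.3096]
tool_rot: [[0.004, 0.981, -0.193], [-0.004, -0.193, -0.981], [-1.0, 0.005, 0.003]]
ft_force: [0.3, -0.4, -0.7]
opening: 0.0854
```

Emit:
apply_moves([
  {"dp": [0,60,0],"twist": [0,0,0],"claw": 0},
  {"dp": [0,60,0],"twist": [0,0,0],"claw": 0},
  {"dp": [0,60,0],"twist": [0,0,0],"claw": 0},
  {"dp": [0,0,0],"twist": [0,0,0],"claw": 0},
])

```text
t: 39.1
tcp_pos: [0.7053, -0.4086, 0.3]
tool_rot: [[-0.003, 0.982, -0.189], [0.003, -0.189, -0.982], [-1.0, -0.003, -0.002]]
ft_force: [-0.3, 0.8, -0.3]
opening: 0.0853
```

Run:
```python
from h import *
t=Cam('top');b=Cam('scene')
for n,z,p in(('base_beam',.003,[.4775,-.364,-.19]),('beam_mat',0,[.4775,-.364,-.19]),('steel_block',.004,[.4335,-.1084,.18]),('brass_column',.003,[.4365,.079,0]),('length_bar',.025,[.488,.333,-.287]),('amber_bottle',0,[.668,.22,0]),('white_jar',0,[.342,.216,0])):
  for c in(t,b):
    s=c.sil(n)
    if s:
        r=fit([(c,s['mask'])],n,p,z=z); print(n,c.name,s['score'],r[0].round(4),round(r[1],2))
cv2.imwrite('pics/c16.png',np.hstack([cv2.resize(t.img[180:300,90:470],(760,240))])); 
cv2.imwrite('pics/c17.png',np.vstack([cv2.resize(t.img[180:300,90:470],(760,240)),np.hstack([cv2.resize(b.img[150:230,340:450],(380,276)),cv2.resize(b.img[200:300,50:188],(380,276))])]))
```

```text
base_beam top 0.91 [ 0.4922 -0.3209  0.0564] 0.3
base_beam scene 0.64 [ 0.4739 -0.3635 -0.2111] 0.91
beam_mat top 0.81 [ 0.4783 -0.3493 -0.194 ] 0.16
beam_mat scene 0.65 [ 0.4752 -0.3585 -0.1806] 0.26
steel_block top 0.55 [ 0.4323 -0.1086  0.1411] 0.86
steel_block scene 0.66 [ 0.4319 -0.1065  0.0238] 0.9
brass_column top 0.73 [0.4357 0.0802 0.0765] 0.84
length_bar top 0.7 [ 0.4884  0.3365 -0.2764] 0.84
length_bar scene 0.78 [ 0.4825  0.3386 -0.2158] 0.63
amber_bottle top 0.91 [0.6687 0.218  0.1627] 0.81
amber_bottle scene 0.88 [0.6644 0.2259 0.1361] 0.86
white_jar top 0.7 [0.3423 0.2156 0.2245] 0.8
white_jar scene 0.58 [0.342 0.216 0.   ] 0.0
```

View pics/c17.png

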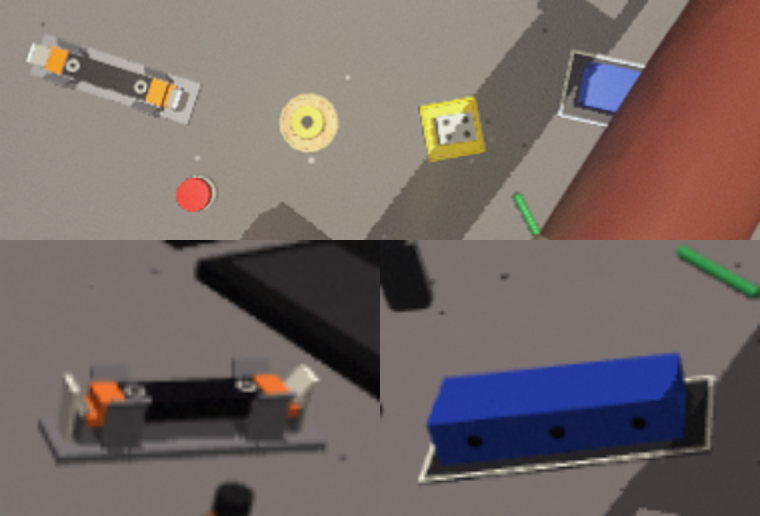

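Emit:
apply_moves([
  {"dp": [0,0,-60],"twist": [0,0,0],"claw": 0},
  {"dp": [0,-10,-60],"twist": [0,0,0],"claw": 0},
  {"dp": [0,-10,-60],"twist": [0,0,0],"claw": 0},
  {"dp": [0,-10,-60],"twist": [0,0,0],"claw": 0},
  {"dp": [0,-10,-60],"twist": [0,0,0],"claw": 0},
])

```text
t: 40.52
tcp_pos: [0.7204, -0.1049, 0.3036]
tool_rot: [[0.0, 0.982, -0.191], [0.001, -0.191, -0.982], [-1.0, 0.0, -0.001]]
ft_force: [0.7, -0.7, 0.6]
opening: 0.0854
```

Run:
```python
from h import *
t=Cam('top')
s=t.sil('base_beam');r=fit([(t,s['mask'])],'base_beam',[.4775,-.364,-.19],z=.003); print(s['score'],r)
s2=t.sil('beam_mat');m=(s2['mask']|s['mask']); r2=fit([(t,m)],'beam_mat',[.4775,-.364,-.19],z=0); print(s2['score'],r2)
# beam footprint in mat frame, fixed-fit
for mat in (r2[0],[.4767,-.3627,-.186]):
    c,si=np.cos(mat[2]),np.sin(mat[2]); P=place('base_beam',r[0],.003)[0][::2][:,:2]-np.array(mat[:2])
    print((np.abs(P@np.array([[c,-si],[si,c]])).max(0)*1000).round(1),'limits 42,104')
cv2.imwrite('pics/c18.png',cv2.resize(t.img[190:270,355:475],(780,520)))
```

```text
0.81 (array([ 0.47765583, -0.36446797, -0.17322533]), np.float64(0.9206302513283448))
0.94 (array([ 0.47752036, -0.36399713, -0.18838168]), np.float64(0.851831720411049))
[29.6 90.9] limits 42,104
[30.4 91.9] limits 42,104
```

View pics/c18.png

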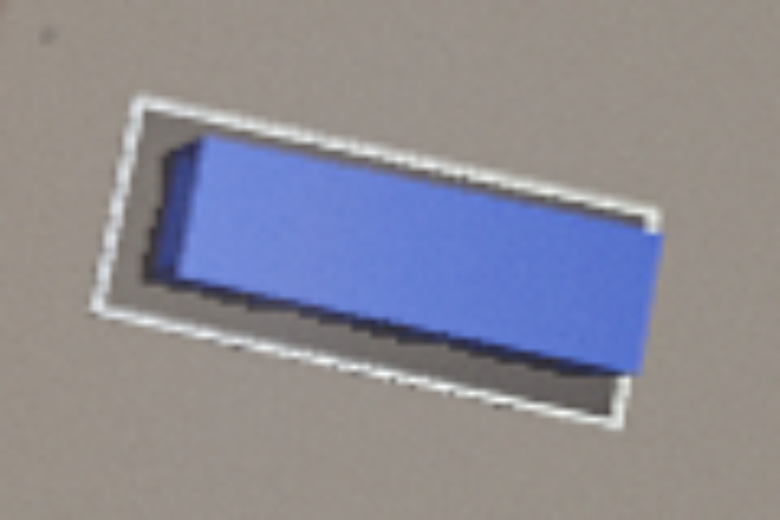

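```bash
python3 -c "
from workcell import job,sensors
s=sensors.read_state();print(s['t'],s['opening'],abs(s['qd']).max())
print(job.finish_job())"
```

```text
40.675 0.08550997601468212 0.05553211863341394
the job is handed in; nothing more can be done
None
```

All four pieces were put away in the order asked, and the job was handed in at about 41 s of the 115 s allowed.

- **Length bar:** It is in the cradle and pressed home. Pressing harder moved it no further, and a pull of about 18 N did not lift it out, so the catches are holding. In the pictures both white catches sit over the orange ledges.
- **Steel block and brass column:** Each was lowered until the wrist force showed contact, then released. The last top view shows the block in the yellow tray and the column in the wooden dish, both upright and within 1–2 mm of centre.
- **Blue beam:** It lies lengthwise on the mat, its base inside the white border. My top-camera fit leaves about 12 mm to the border on each side. In that view the beam's top covers the border at one end, because it stands 43 mm up. Read directly off the picture, the margin at that end is nearer 8–10 mm.
- **Bottle and jar:** The top camera puts both within about 2 mm of where they started.

**Checks that failed or disagreed:**
- The scene camera's fits were off by 3–6 mm throughout, so I relied on the wrist and top cameras.
- The scene camera's fit of the seated bar was poor (0.63 overlap), because the cradle hides part of it.
- Its last check of the jar did not find it.

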